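# Stack a pulley and spacer and fit their snap ring

### The job

On the blue fixture's upright axle stub, first stack the black toothed pulley, wide flange down, fully home in the pocket, and let go of it; then lay the brass spacer flat on top of it. Then take the red-handled pliers from their stand, squeeze them so that the snap ring on their tips spreads, and lower the spread ring squarely over the stub, without forcing it, into the dark groove just above the spacer. Finish there, still holding the pliers fully squeezed and upright, with the spread ring level inside the groove and at most lightly touching; do not let go, and leave the multimeter, the screwdriver and the tin where they are.

Things in the scene. Friction and masses are not known exactly. Their poses are not given: they have to be found in the camera images.
- fixture: Fixed blue block 120 x 110 x 30 mm (x, y, z), origin under its centre on the bench, z up. In its middle a round pocket 59 mm across and 6 mm deep, and in the pocket's centre an upright steel axle stub 22 mm in diameter with a square end. Turned about the vertical by up to 0.4 rad.
- seat (a point): Centre of the pocket's floor on the stub's axis, 24 mm above the bench. Above this point: the stub is 62 mm tall, its dark groove (18 mm diameter) runs from 43 to 52 mm.
- stub_top (a point): Centre of the stub's upper end, 62 mm above seat.
- pulley: Loose black toothed pulley, starts upright on the bench, flange down: 44 mm in diameter and 30 mm tall, with a flange 52 mm in diameter on its lowest 4 mm; through bore 26 mm. Origin: centre of its underside, z up. About 90 g. Grip it across the diameter, more than 10 mm above its underside, so that the fingers clear the pocket's rim.
- spacer: Loose brass spacer ring lying flat on the bench, 40 mm outside diameter, 26 mm bore, 14 mm tall. Origin: centre of its underside, z up. About 70 g. On the seated pulley its underside is 30 mm and its top 44 mm above seat.
- stand: Fixed stand for the pliers: base 100 x 60 x 8 mm and two grey posts, 24 mm behind and 38 mm ahead of the tool axis along its x; the pliers' 10 mm square crossbar lies in 10 mm deep notches, post tops 85 mm above the bench. Origin on the bench under the tool axis; x as the pliers' x. The pliers lift straight up out of it.
- pliers: Loose snap-ring pliers, about 0.25 kg, parked upright in the stand, red handles up, with a copper-coloured C-shaped snap ring (bar 4 mm thick) captive on the tips below. Origin: on the tool axis at the ring's mid-height, 20 mm above the bench when parked; z up, x towards the ring's centre, y from handle to handle. Steel crossbar along x, from -29 to +45 mm, 60 mm above the origin.
- handles (a point): Grasp point: on the tool axis, between the handles, 100 mm above the pliers' origin; fingers close along the pliers' y. Handles are 16 mm wide (x), 72 to 122 mm above the origin; over their outer faces 52 mm here when relaxed (58 at the top), 40 mm and parallel when squeezed to the stop. Springs: 8 N on each handle starts the squeeze, 14 N completes it; any grip of 20 N or more closes them.
- ring_centre (a point): Centre of the opening of the spread ring, at the ring's mid-height: 10.3 mm along x from the pliers' origin. Spread, the ring's inner diameter is 28 mm (3 mm clearance round the stub); relaxed it is only about 17 mm wide and cannot pass over the stub.
- jaw_left (a joint): Squeeze angle of one handle, rad: 0 relaxed, 0.15 fully squeezed (ring fully spread); the other handle and the ring move with it.
- multimeter: Bystander: yellow multimeter 75 x 140 x 32 mm, origin at the centre of its underside.
- screwdriver: Bystander: screwdriver lying on the bench to the left of the loose parts.
- tin: Bystander: steel tin 72 mm in diameter, 90 mm tall, origin at the centre of its underside.

How it is judged:
On the way, in this order (a step that is already met when the one before it is completed fails the run):
1. the pulley is home in the pocket on the stub, upright and let go (horizontal distance between pulley and seat below 0.0035 m and z of pulley in the frame of seat between -0.0025 and 0.0025 m and angle between pulley's own z axis and vertical below 0.08 rad and contact force between the fingers and pulley below 0.3 N), for 0.2 s.
2. the spacer lies flat over the stub on the seated pulley, let go (horizontal distance between each of pulley, spacer and seat below 0.0035 m and z of pulley in the frame of seat between -0.0025 and 0.0025 m and angle between each of pulley, spacer's own z axis and vertical below 0.08 rad and z of spacer in the frame of seat between 0.027 and 0.033 m and contact force between the fingers and spacer below 0.3 N), for 0.2 s.
3. the ring is held spread by the pliers above the end of the stub (horizontal distance between each of pulley, spacer and seat below 0.0035 m and z of pulley in the frame of seat between -0.0025 and 0.0025 m and angle between each of pulley, spacer's own z axis and vertical below 0.08 rad and z of spacer in the frame of seat between 0.027 and 0.033 m and value of joint jaw_left above 0.12 rad and z of ring_centre in the frame of seat above 0.064 m and horizontal distance between ring_centre and seat below 0.02 m and contact force between the fingers and pliers above 5 N), for 0.1 s.
At the end, for the whole second after the job is handed in: Pulley and spacer within 3.5 mm of the stub axis, seated within 2.5 and 3 mm, flat within 0.08 rad, untouched. Ring within 4.5 mm of the axis, 44.2 to 51.2 mm above seat; pliers still, upright within 0.1 rad, held squeezed over 0.12 rad by the fingers (5 N), pressing under 8 N (all of step 2 and horizontal distance between ring_centre and seat below 0.0045 m and z of ring_centre in the frame of seat between 0.0442 and 0.0512 m and angle between pliers's own z axis and vertical below 0.1 rad and value of joint jaw_left above 0.12 rad and contact force between the fingers and pliers above 5 N and contact force between pliers and spacer below 8 N and contact force between pliers and fixture below 8 N and linear speed of pliers below 0.02 m/s and contact force between the fingers and pulley below 0.3 N); the arm keeps its last pose, push and grip.
It fails at once if the multimeter is moved more than 20 mm (distance of multimeter from where it was at the start of the episode above 0.02 m).
It fails at once if the screwdriver is moved more than 20 mm (distance of screwdriver from where it was at the start of the episode above 0.02 m).
It fails at once if the tin is moved more than 20 mm (distance of tin from where it was at the start of the episode above 0.02 m).
It fails at once if the pliers or ring are forced against the fixture, stub or spacer with more than 40 N (contact force between pliers and spacer above 40 N or contact force between pliers and fixture above 40 N).
It also fails if it takes over 62 s, if anything falls off the work surface, if the arm or the gripper's body presses on something with over 40 N, if the wrist force passes 120 N, or if a joint passes its speed limit or range.

### The arm

A 7-joint arm with a two-finger parallel gripper is mounted at the origin on the work surface. World frame = base frame: x ahead of the robot, y to its left, z up, the work surface at z = 0. Lengths are in m, angles in rad, forces in N, time in s.
With the tool pointing down it reaches from about 0.4 to 0.875 m from the base axis. Payload 6.5 kg.
Tool frame: the origin (TCP) lies at the centre of the arm's flange, where the gripper is bolted on; the fingertips stand 166 mm ahead of it and the grasp point (between the pads) lies 147 mm ahead of it (r.hold_point_z is the distance from the TCP to the grasp point, in m); y points along the fingers, z is the direction in which the jaws open and shut, and the axes are right-handed (so a half turn about y gives the same grasp; the last joint's range is limited). The gripper opens to 88 mm and grips with 3 to 60 N. Pads are 18 mm wide; open, the fingers measure 123 mm over their backs; the gripper's body (75 mm by 187 mm) begins 45 mm behind the grasp point.
Start: joints at [-1.267, 0.536, -0.004, 1.538, 0.003, 1.067, -0.071], TCP at [0.235, 0.606, 0.405] pointing down, gripper open.
Joint ranges: [-2.7, 2.7], [-0.37, 2.16], [-1.27, 1.26], [0.24, 2.4], [-1.31, 4.45], [0.19, 1.91], [-2.76, 2.76]. Speed limits (rad/s): [2.39, 2.39, 3.14, 3.14, 3.14, 3.14, 3.14].

### API

Orientations are given as a unit quaternion [w, x, y, z].
In Python, from cell import r gives the robot as it stands.
- The arm moves only by the tool play_rows, never from a script. Its argument "deltas" is a list of rows, each a list of 3 entries, a list of its own where there are three numbers: the closure in counts, from 0 (fully open) to 255 (shut), then the shift along the tool's x, y, z in cm, then the turn, a rotation vector about the tool's x, y, z in rad. A call has 1 to 20 rows; each row is the pose to reach, as a shift and turn from the pose measured when the call began, along the tool's axes at that moment; what a row does not reach only later rows make up. A row lasts 1/10 s, in which the tool goes at most 50 mm and 8.59 degrees, less where a joint would pass 70% of its speed; a pose out of reach is approached as far as the arm can. A call with a gripper value outside its range is refused whole. The fingers move at their own pace and stop on an object; "grip_force" is the grip in N (left out, the last holds). Time passes only in rows, so rows that repeat a pose let the fingers close. It gives the time, the measured TCP pose, the force and the opening at its end, in the units of the state.
- r.read_state(): the state, without advancing time (a new reading comes with each control period).
- r.grab_frame(name): name is "scene" or "side" or "wrist"; returns a dict with "image" (384x512x3 uint8, red, green, blue), "z_map" (384x512 float32, m along the optical axis (not along the pixel's ray), 0 where there is no reading), "fx", "fy", "cx", "cy" (pixels), "R" (3x3) and "t" (3): a world point X has camera coordinates R X + t; the wrist camera has in their place "hand_eye" (4x4, takes a point from camera to tool coordinates, whose origin is the TCP and whose axes are the tool frame's). Camera axes: x right, y down, z forward; pixel columns grow to the right and rows downward; lengths in m; the calibration is good to about 2 mm. A picture is of the moment at which its call begins: read the wrist's pose just before it.
- r.hand_in(): hands the job in, once; it reports no verdict.
Trained networks look in the newest picture that a camera, given by its name, has taken for a name from the list of things; names that differ only in an ending like _2 or _b are one class to them, and where a whole thing is asked for, a point or a joint stands for the part that bears it (a point fixed in the world has none). Each returns a list of dicts, best first, with "score" (0 to 1); they miss things now and then, are a little off and sometimes report something else, mostly with a low value. They report only what shows in the picture. A call takes as long as a camera call.
- r.search_frame(target, camera): "box" ([left, top, right, bottom] in pixels, round what is visible of it).
- r.regions_of(target, camera): "pixels" (384x512 bool, what is visible of it) and "box" ([left, top, right, bottom] in pixels, round what is visible of it).
- r.spot_point(target, camera): "xy" ([column, row] in pixels: a listed point, or the origin of a listed thing).
The state is a dict: "time_s": time; "joints": joint angles; "qvel": joint speeds; "joint_torque": joint torques, N m; "position": TCP position; "eef_rot": TCP orientation; "ft_force": force on the tool from outside, world axes, zero at the start; "ft_torque": the same for the moment, N m; "finger_gap": finger opening in m.
Only numpy, scipy, OpenCV 4.12 (cv2) and the standard library are available. Lean on these libraries where they do the work, as an engineer would, in place of code of your own. Each camera call takes 0.05 s, during which the arm holds its last target.

## Working session

There is one attempt and no reset: what is moved stays moved. The work goes in short steps, Python scripts to look and compute and a tool call to move; the robot and the scene stay as the last step left them, time stands still between calls to the robot, and variables do not carry over. Pictures are saved under pics/ and viewed, and the job is handed in when it is done.

Besides the shell and the picture viewer there is one more tool, called after "Request:" by a JSON object that holds its "api" and its "payload". play_rows: Moves the arm, as the interface text tells. Its arguments: {"type":"object","properties":{"deltas":{"type":"array","items":{"type":"array"}},"grip_force":{"type":"number"}},"required":["deltas"]}

```bash
ls; mkdir -p pics
cat > h.py <<'E'
import numpy as np, cv2
from cell import r
from scipy.spatial.transform import Rotation as Ro
def quat(q): return Ro.from_quat([q[1],q[2],q[3],q[0]])
def cam2w(f,st=None):
    """returns Rcw,tcw: Xw = A@Xc+b"""
    if 'hand_eye' in f:
        T=np.eye(4);T[:3,:3]=quat(st['eef_rot']).as_matrix();T[:3,3]=st['position']
        M=T@np.array(f['hand_eye']);return M[:3,:3],M[:3,3]
    R=np.array(f['R']);t=np.array(f['t']);return R.T,-R.T@t
def cloud(f,st=None):
    A,b=cam2w(f,st);z=f['z_map'];v,u=np.mgrid[:z.shape[0],:z.shape[1]]
    P=np.stack([(u-f['cx'])/f['fx']*z,(v-f['cy'])/f['fy']*z,z],-1)
    return P@A.T+b
def save(f,n): cv2.imwrite('pics/'+n,f['image'][:,:,::-1])
def proj(f,X,st=None):
    A,b=cam2w(f,st);c=(np.asarray(X)-b)@A
    return np.stack([c[...,0]/c[...,2]*f['fx']+f['cx'],c[...,1]/c[...,2]*f['fy']+f['cy']],-1)
E
python3 - <<'E'
from h import *
st=r.read_state();print(st)
print(quat(st['eef_rot']).as_matrix(), r.hold_point_z)
for n in ['scene','side','wrist']:
    f=r.grab_frame(n);save(f,n+'0.png');np.savez(f'/tmp/{n}0.npz',**f)
    A,b=cam2w(f,st);print(n,b,A[:,2],f['fx'])
    for t in ['fixture','pulley','spacer','stand','pliers','multimeter','screwdriver','tin']:
        o=r.search_frame(t,n);print(n,t,[(np.round(k['box']).tolist(),round(k['score'],2)) for k in o[:2]])
E
```

```text
pics
{'time_s': 0.0, 'joints': array([-1.26716033,  0.53716424, -0.00447117,  1.53884928,  0.00259381,
        1.06729461, -0.07117477]), 'qvel': array([-0.0007231 ,  0.00068875, -0.00117755, -0.00048664, -0.00074586,
       -0.00021222, -0.00011443]), 'joint_torque': array([-1.59423362e-03, -5.70965445e+01,  9.89957638e-01, -2.51614183e+01,
       -5.63216081e-02,  1.76530547e-02,  1.80214943e-04]), 'position': array([0.23481292, 0.60575796, 0.40384907]), 'eef_rot': array([-0.69445941,  0.69565905, -0.1300453 ,  0.12989543]), 'ft_force': array([-0.67692626, -0.35194373, -0.73963688]), 'ft_torque': array([ 0.00189539, -0.0394391 , -0.01243803]), 'finger_gap': 0.08860463326210292}
[[ 9.32430795e-01 -5.20176989e-04  3.61348229e-01]
 [-3.61348589e-01 -1.62868154e-03  9.32429378e-01]
 [ 1.03492884e-04 -9.99998538e-01 -1.70659804e-03]] 0.1473
scene [1.21791774 0.42492869 1.30447149] [-0.43624006 -0.25739502 -0.86223107] 485.14947110249
scene fixture [([214.0, 174.0, 269.0, 225.0], 0.62), ([186.0, 230.0, 235.0, 271.0], 0.27)]
scene pulley [([314.0, 201.0, 334.0, 224.0], 0.74)]
scene spacer
[... 528 characters left out ...]
ide pulley [([276.0, 255.0, 297.0, 279.0], 0.71)]
side spacer [([256.0, 86.0, 276.0, 122.0], 0.73)]
side stand [([249.0, 103.0, 286.0, 137.0], 0.73), ([227.0, 167.0, 278.0, 212.0], 0.4)]
side pliers [([257.0, 86.0, 277.0, 122.0], 0.89), ([232.0, 165.0, 280.0, 209.0], 0.26)]
side multimeter [([164.0, 164.0, 199.0, 211.0], 0.66)]
side screwdriver [([259.0, 342.0, 353.0, 365.0], 0.87)]
side tin [([198.0, 92.0, 227.0, 133.0], 0.95)]
wrist [0.15849953 0.63552866 0.3828102 ] [ 0.29441505 -0.11414037 -0.94883706] 317.66392051892416
wrist fixture []
wrist pulley []
wrist spacer []
wrist stand []
wrist pliers []
wrist multimeter []
wrist screwdriver [([162.0, 287.0, 213.0, 384.0], 0.77)]
wrist tin []
```

View images.

View pics/scene0.png

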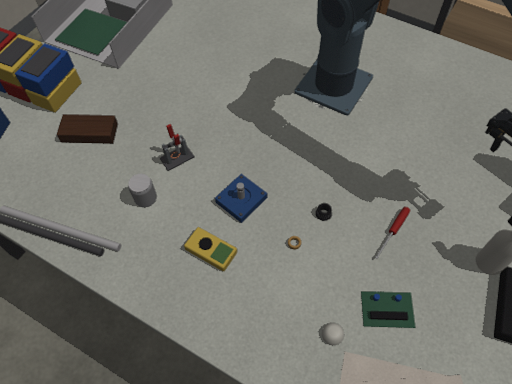

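View pics/side0.png

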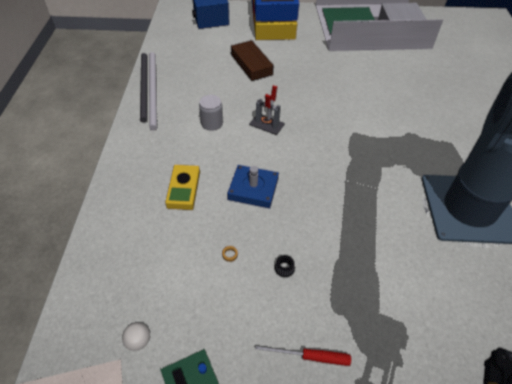

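View pics/wrist0.png

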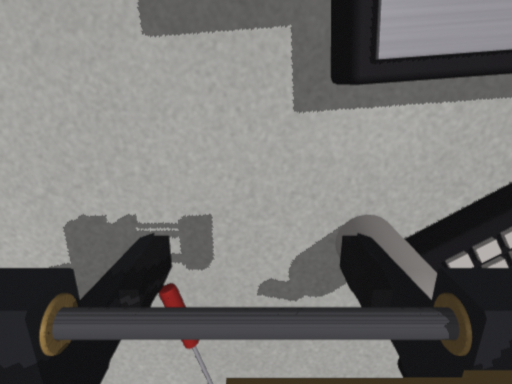

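The scene image shows the pulley at about (324,212), spacer (294,242), fixture (241,198), pliers (173,145), tin (143,191), multimeter (211,248) and screwdriver (392,232). The side view agrees, apart from its "spacer" hit, which is really on the pliers. The real spacer is at (230,254) there.

Run:
```python
from h import *
S={n:dict(np.load(f'/tmp/{n}0.npz')) for n in ['scene','side']}
boxes={'pulley':dict(scene=(308,196,340,230),side=(270,250,302,284)),'spacer':dict(scene=(284,232,304,252),side=(218,242,242,266)),
'fixture':dict(scene=(210,170,272,228),side=(222,162,284,212)),'pliers':dict(scene=(155,118,200,175),side=(244,80,290,140)),
'tin':dict(scene=(125,172,160,210),side=(192,90,230,135)),'multimeter':dict(scene=(180,225,242,275),side=(160,160,205,215)),'screwdriver':dict(scene=(370,200,415,265),side=(250,340,358,370))}
for k,d in boxes.items():
  for n,(a,b,c,e) in d.items():
    f=S[n];P=cloud(f)[b:e,a:c].reshape(-1,3);z=f['z_map'][b:e,a:c].ravel()
    P=P[(z>0)];im=f['image'][b:e,a:c].reshape(-1,3)[z>0]
    g=P[P[:,2]>0.008]
    print(k,n,len(g),'min',g.min(0).round(3),'max',g.max(0).round(3),'bench',np.median(P[P[:,2]<0.008][:,2]).round(4))
    if k=='fixture':
        t=g[g[:,2]<0.04];t=t[t[:,2]>.026];rr=cv2.minAreaRect((t[:,:2]*1000).astype(np.float32));print('  rect',rr)
        s=g[g[:,2]>0.075];print('  stub top',s.mean(0).round(4),len(s), (s.min(0)+s.max(0))/2)
    if k in('pulley','spacer'):
        h={'pulley':.03,'spacer':.014}[k];t=g[abs(g[:,2]-h)<.004];print('  top',len(t),cv2.minEnclosingCircle((t[:,:2]*1000).astype(np.float32)))
    if k=='pliers':
        for lo,hi in((.005,.015),(.06,.095),(.1,.15)):
            t=g[(g[:,2]>lo)&(g[:,2]<hi)];print('  ',lo,t.mean(0).round(4),cv2.minAreaRect((t[:,:2]*1000).astype(np.float32)))
    if k in('tin','multimeter'): print('  ',cv2.minAreaRect((g[:,:2]*1000).astype(np.float32)))
```

```text
pulley scene 168 min [0.473 0.195 0.008] max [0.525 0.241 0.037] bench -0.0014
  top 73 ((499.5609436035156, 216.37338256835938), 22.784473419189453)
pulley side 277 min [0.477 0.191 0.008] max [0.52  0.236 0.033] bench -0.0006
  top 157 ((498.8783874511719, 213.1395721435547), 22.683860778808594)
spacer scene 73 min [0.615 0.169 0.008] max [0.653 0.207 0.02 ] bench -0.0016
  top 52 ((634.6163330078125, 187.29615783691406), 19.311796188354492)
spacer side 120 min [0.615 0.165 0.008] max [0.653 0.204 0.018] bench -0.0006
  top 104 ((633.5883178710938, 184.6443634033203), 20.203256607055664)
fixture scene 1357 min [ 0.513 -0.099  0.008] max [0.684 0.038 0.089] bench -0.0022
  rect ((585.9409790039062, -27.593055725097656), (112.2076187133789, 122.21440887451172), 78.98698425292969)
  stub top [ 0.5868 -0.0269  0.0837] 45 [ 0.58612384 -0.02760118  0.08251002]
fixture side 1582 min [ 0.517 -0.095  0.008] max [0.655 0.035 0.087] bench -0.0011
  rect ((585.5426635742188, -30.26764678955078), (113.70318603515625, 120.58714294433594), 79.30561065673828)
  stub top [ 0.5854 -0.0279  0.0833] 5
[... 1224 characters left out ...]
0.331  0.008] max [ 0.766 -0.255  0.093] bench -0.0014
   ((728.0269775390625, -290.71893310546875), (71.43431091308594, 70.73878479003906), 63.336605072021484)
multimeter scene 1237 min [ 0.74  -0.083  0.008] max [0.818 0.058 0.042] bench -0.0021
   ((779.063720703125, -12.216224670410156), (140.7415771484375, 77.00422668457031), 89.19873046875)
multimeter side 1231 min [ 0.74  -0.086  0.008] max [0.817 0.057 0.042] bench -0.001
   ((778.1736450195312, -14.451171875), (143.56036376953125, 75.92334747314453), 89.40397644042969)
screwdriver scene 317 min [0.362 0.411 0.008] max [0.562 0.441 0.029] bench -0.0013
screwdriver side 760 min [0.362 0.409 0.009] max [0.561 0.44  0.03 ] bench -0.0007
```

```bash
cat >> h.py <<'E'
def todelta(st,X,jaw=None):
    """target TCP world X, jaw angle rad (tool z dir in xy); returns tool shift cm, rotvec"""
    R=quat(st['eef_rot']).as_matrix();d=R.T@(np.asarray(X)-st['position'])*100
    z0=R[:,2]
    if jaw is None: jaw=np.arctan2(z0[1],z0[0])
    z=np.array([np.cos(jaw),np.sin(jaw),0]);y=np.array([0,0,-1.]);x=np.cross(y,z)
    T=np.stack([x,y,z],1);rv=Ro.from_matrix(R.T@T).as_rotvec()
    return d.round(2),rv.round(4)
E
python3 - <<'E'
from h import *
f=dict(np.load('/tmp/wrist0.npz'));H=f['hand_eye'];print(H.round(3))
Hi=np.linalg.inv(H)
for p in [(0,.1473,0),(0,.166,0),(0,.166,.04),(0,.3,0),(-.05,.3,0)]:
    c=Hi[:3,:3]@p+Hi[:3,3];print(p,c.round(3),(c[:2]/c[2]*f['fx']+[f['cx'],f['cy']]).round())
st=r.read_state()
print(todelta(st,[.499,.2145,.33]))
E
```

```text
[[ 0.     0.949  0.316 -0.082]
 [-0.002 -0.316  0.949  0.021]
 [ 1.    -0.001  0.002  0.   ]
 [ 0.     0.     0.     1.   ]]
(0, 0.1473, 0) [-0.     0.038  0.146] [254. 272.]
(0, 0.166, 0) [-0.     0.032  0.163] [254. 251.]
(0, 0.166, 0.04) [0.04  0.032 0.163] [332. 251.]
(0, 0.3, 0) [-0.001 -0.01   0.291] [255. 178.]
(-0.05, 0.3, 0) [-0.001 -0.058  0.275] [254. 122.]
(array([ 38.77,   7.47, -26.96]), array([0.0001, 0.    , 0.    ]))
```

Request:
{"api": "play_rows", "payload": {"deltas": [[0,[10,1.5,-7],[0,0,0]],[0,[19,3.5,-13.5],[0,0,0]],[0,[29,5.5,-20],[0,0,0]],[0,[38.8,7.5,-27],[0,0,0]],[0,[38.8,7.5,-27],[0,0,0]],[0,[38.8,7.5,-27],[0,0,0]],[0,[38.8,7.5,-27],[0,0,0]],[0,[38.8,7.5,-27],[0,0,0]],[0,[38.8,7.5,-27],[0,0,0]],[0,[38.8,7.5,-27],[0,0,0]],[0,[38.8,7.5,-27],[0,0,0]],[0,[38.8,7.5,-27],[0,0,0]],[0,[38.8,7.5,-27],[0,0,0]]]}}

```text
time_s: 2.65
position: [0.4985, 0.2156, 0.3299]
eef_rot: [0.696, -0.695, 0.129, -0.129]
ft_force: [0.2, -0.3, -0.2]
finger_gap: 0.0881
```

```bash
cat > look.py <<'E'
import sys
from h import *
st=r.read_state();f=r.grab_frame('wrist');save(f,sys.argv[1]+'.png');np.savez('/tmp/w.npz',**f)
print('tcp',st['position'].round(4),'t',st['time_s'],'gap',st['finger_gap'],'F',st['ft_force'].round(2))
P=cloud(f,st)
for t in sys.argv[2:]:
    for k in r.regions_of(t,'wrist')[:1]:
        m=k['pixels']&(f['z_map']>0);q=P[m];print(t,round(k['score'],2),k['box'],'zmax',np.percentile(q[:,2],[5,50,95]).round(4))
        zt=np.percentile(q[:,2],90);tt=q[abs(q[:,2]-zt)<.003]
        print('  top circ',len(tt),cv2.minEnclosingCircle((tt[:,:2]*1000).astype(np.float32)),'bbox centre',((np.percentile(tt,1,axis=0)+np.percentile(tt,99,axis=0))/2).round(4))
    for k in r.spot_point(t,'wrist')[:1]: print('  spot',k)
E
python3 look.py w1 pulley spacer
```

```text
tcp [0.4985 0.2156 0.3299] t 2.65 gap 0.08806076237241917 F [ 0.21 -0.27 -0.24]
pulley 0.63 [224.5, 145.4, 278.5, 204.4] zmax [0.0005 0.0278 0.0299]
  top circ 1077 ((499.5741271972656, 211.11135864257812), 22.012136459350586) bbox centre [0.4992 0.2114 0.0287]
  spot {'xy': [249.3, 172.1], 'score': 0.92}
spacer 0.68 [254.6, 271.7, 287.0, 307.1] zmax [0.0006 0.0118 0.0137]
  top circ 486 ((634.3010864257812, 182.3446044921875), 20.002077102661133) bbox centre [0.6338 0.1826 0.0124]
  spot {'xy': [268.7, 282.9], 'score': 0.86}
```

View pics/w1.png

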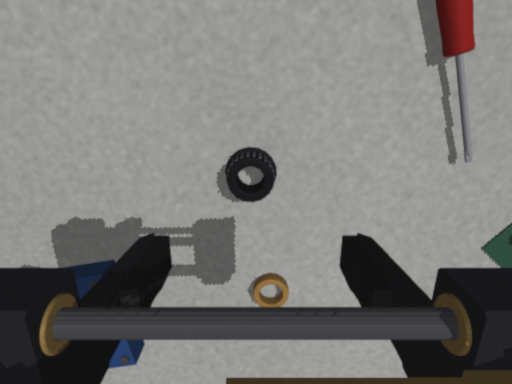

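The wrist image shows the pulley at about (250,174) between the fingers and the spacer at (270,290), and both positions agree with the fixed cameras to within 2-4 mm.

```bash
python3 -c "
from h import *
st=r.read_state();print(todelta(st,[.4993,.2125,.179]))"
```

```text
(array([ 0.14, 15.09, -0.22]), array([-0.0003,  0.    , -0.    ]))
```

Request:
{"api": "play_rows", "payload": {"deltas": [[0,[0.15,5,-0.3],[0,0,0]],[0,[0.15,10,-0.3],[0,0,0]],[0,[0.15,13,-0.3],[0,0,0]],[0,[0.15,15,-0.3],[0,0,0]],[0,[0.15,15.1,-0.3],[0,0,0]],[0,[0.15,15.1,-0.3],[0,0,0]],[255,[0.15,15.1,-0.3],[0,0,0]],[255,[0.15,15.1,-0.3],[0,0,0]],[255,[0.15,15.1,-0.3],[0,0,0]],[255,[0.15,15.1,-0.3],[0,0,0]],[255,[0.15,15.1,-0.3],[0,0,0]],[255,[0.15,15.1,-0.3],[0,0,0]],[255,[0.15,15.1,-0.3],[0,0,0]],[255,[0.15,15.1,-0.3],[0,0,0]]], "grip_force": 15}}

```text
time_s: 4.3
position: [0.4991, 0.2117, 0.179]
eef_rot: [0.695, -0.695, 0.129, -0.129]
ft_force: [-1.3, -0.6, 3.3]
finger_gap: 0.0439
```

```bash
python3 look.py w2 pulley
```

```text
tcp [0.4991 0.2117 0.179 ] t 4.3 gap 0.043929489318467074 F [-1.28 -0.61  3.31]
pulley 0.92 [206.2, 194.9, 303.7, 306.7] zmax [0.0025 0.0264 0.0296]
  top circ 3948 ((499.561279296875, 211.9612274169922), 21.982837677001953) bbox centre [0.499  0.2123 0.0284]
  spot {'xy': [254.4, 236.8], 'score': 0.94}
```

View pics/w2.png

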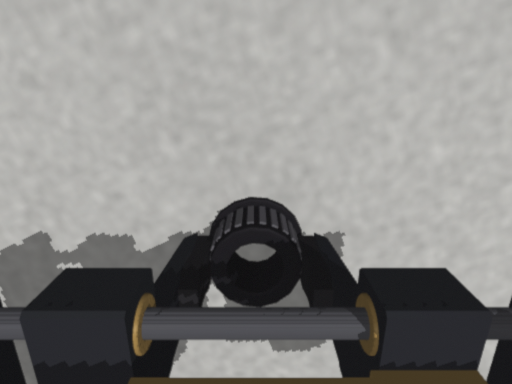

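```bash
python3 -c "
from h import *
st=r.read_state();print(todelta(st,[.4991,.2117,.31]),todelta(st,[.6605,-.06,.31]))"
```

```text
(array([ 0.00e+00, -1.31e+01,  1.00e-02]), array([-0.0004, -0.    ,  0.    ])) (array([ 24.84, -13.11, -19.53]), array([-0.0004, -0.    ,  0.    ]))
```

Request:
{"api": "play_rows", "payload": {"deltas": [[255,[0,-4,0],[0,0,0]],[255,[0,-8,0],[0,0,0]],[255,[2,-12,-1.5],[0,0,0]],[255,[5.5,-13.1,-4.5],[0,0,0]],[255,[9,-13.1,-7],[0,0,0]],[255,[12.5,-13.1,-10],[0,0,0]],[255,[16,-13.1,-13],[0,0,0]],[255,[20,-13.1,-16],[0,0,0]],[255,[23,-13.1,-18],[0,0,0]],[255,[24.8,-13.1,-19.5],[0,0,0]],[255,[24.8,-13.1,-19.5],[0,0,0]],[255,[24.8,-13.1,-19.5],[0,0,0]],[255,[24.8,-13.1,-19.5],[0,0,0]]]}}

```text
time_s: 5.75
position: [0.6598, -0.0579, 0.3094]
eef_rot: [0.696, -0.695, 0.129, -0.128]
ft_force: [0.4, -0.9, -1.5]
finger_gap: 0.0437
```

```bash
python3 look.py w3 fixture pulley
```

```text
tcp [ 0.6598 -0.0579  0.3094] t 5.75 gap 0.043745688930201976 F [ 0.37 -0.87 -1.49]
fixture 0.57 [165.2, 0.0, 328.2, 177.0] zmax [0.0227 0.029  0.0318]
  top circ 17894 ((586.0706176757812, -31.798974990844727), 80.68553161621094) bbox centre [ 0.5861 -0.0321  0.0295]
  spot {'xy': [250.7, 92.0], 'score': 0.97}
pulley 0.68 [206.1, 195.6, 303.8, 307.2] zmax [0.1324 0.1563 0.1599]
  top circ 3975 ((659.92431640625, -57.180973052978516), 22.27516746520996) bbox centre [ 0.6596 -0.057   0.1587]
  spot {'xy': [251.8, 236.6], 'score': 0.61}
```

View pics/w3.png

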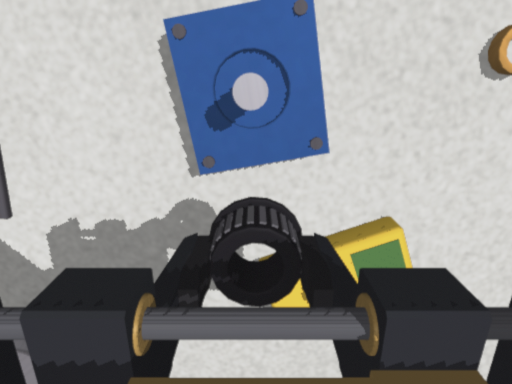

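The pulley is held square at (255,250), and the stub top shows as a light disc at (250,91) in the blue fixture. I'll measure the stub axis precisely.

```bash
cat > stub.py <<'E'
from h import *
st=r.read_state();f=dict(np.load('/tmp/w.npz'));P=cloud(f,st)
def stub(P,rows=slice(0,200)):
    q=P[rows].reshape(-1,3);q=q[(abs(q[:,2]-.085)<.003)&(np.hypot(q[:,0]-.586,q[:,1]+.031)<.03)]
    print('stubtop',len(q),cv2.minEnclosingCircle((q[:,:2]*1000).astype(np.float32)),np.median(q,0).round(4),q.mean(0).round(4))
stub(P)
# pocket floor / image-edge fit of the disc
g=cv2.cvtColor(f['image'],cv2.COLOR_RGB2GRAY);m=(f['image'].min(2)>120).astype(np.uint8)
n,l,s,c=cv2.connectedComponentsWithStats(m[60:120,220:280]);print(s,c)
A,b=cam2w(f,st)
i=1+np.argmax(s[1:,4]);u,v=c[i]+[220,60]
d=A@np.array([(u-f['cx'])/f['fx'],(v-f['cy'])/f['fy'],1]);print('ray at z .086',(b+d*(.086-b[2])/d[2]).round(4))
E
python3 stub.py
```

```text
stubtop 1051 ((587.3043823242188, -33.29716491699219), 10.967794418334961) [ 0.5871 -0.0332  0.0856] [ 0.5872 -0.0332  0.0855]
[[   0    0   60   60 2534]
 [  13   13   35   38 1066]] [[29.29005525 28.79163378]
 [29.99906191 31.18386492]]
ray at z .086 [ 0.5869 -0.0332  0.086 ]
```

```bash
python3 -c "
from h import *
st=r.read_state();print(todelta(st,[.5865,-.0331,.31]),todelta(st,[.5865,-.0331,.272]))"
```

```text
(array([-7.79,  0.  , -0.26]), array([-0.0007,  0.    , -0.0001])) (array([-7.79,  3.8 , -0.26]), array([-0.0007,  0.    , -0.0001]))
```

Request:
{"api": "play_rows", "payload": {"deltas": [[255,[-4,0,-0.2],[0,0,0]],[255,[-7.8,0,-0.3],[0,0,0]],[255,[-7.8,1.5,-0.3],[0,0,0]],[255,[-7.8,3.3,-0.3],[0,0,0]],[255,[-7.8,3.8,-0.3],[0,0,0]],[255,[-7.8,3.8,-0.3],[0,0,0]],[255,[-7.8,3.8,-0.3],[0,0,0]],[255,[-7.8,3.8,-0.3],[0,0,0]]]}}

```text
time_s: 6.8
position: [0.5868, -0.0336, 0.2727]
eef_rot: [0.696, -0.695, 0.129, -0.13]
ft_force: [-0.3, 0.3, -0.3]
finger_gap: 0.044
```

```bash
python3 look.py w4 pulley
python3 - <<'E'
from h import *
im=cv2.imread('pics/w4.png')[180:330,170:340];cv2.imwrite('pics/w4c.png',cv2.resize(im,None,fx=4,fy=4))
f=r.grab_frame('side');save(f,'s4.png');a=f['image'][140:220,210:300,::-1];cv2.imwrite('pics/s4c.png',cv2.resize(a,None,fx=6,fy=6))
E
```

```text
tcp [ 0.5868 -0.0336  0.2727] t 6.8 gap 0.04395825782171073 F [-0.32  0.31 -0.3 ]
pulley 0.98 [209.9, 195.2, 302.5, 305.9] zmax [0.0961 0.12   0.1232]
  top circ 3913 ((587.028564453125, -33.00432586669922), 22.22393035888672) bbox centre [ 0.5869 -0.0329  0.122 ]
  spot {'xy': [252.5, 237.3], 'score': 0.92}
```

View pics/w4c.png

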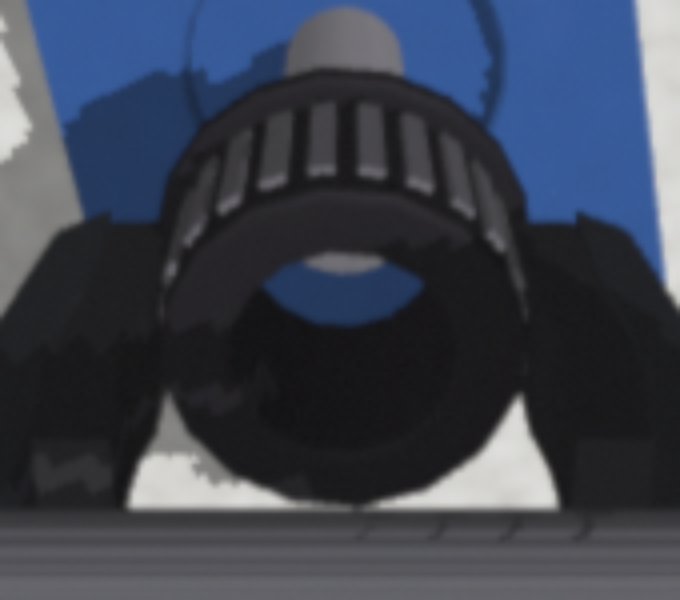

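View pics/s4c.png

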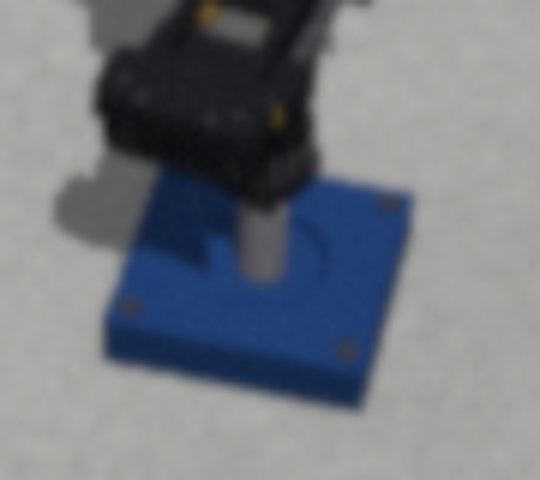

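Run:
```python
from h import *
st=r.read_state();f=dict(np.load('/tmp/w.npz'));ex=quat(st['eef_rot']).as_matrix()[:,0]
for dx in (-.002,0,.002):
  c=np.array([*st['position'][:2],0])+dx*ex
  print(dx,'far top',proj(f,c+.011*ex+[0,0,.086],st),'near bottom',proj(f,c-.011*ex+[0,0,.024],st))
```

```text
-0.002 far top [254.16765607 247.2297386 ] near bottom [254.20230198 180.39352584]
0 far top [254.17144969 250.26943368] near bottom [254.20517733 182.94824168]
0.002 far top [254.17521769 253.28859084] near bottom [254.20803747 185.4894467 ]
```

Request:
{"api": "play_rows", "payload": {"deltas": [[255,[-0.13,0,0],[0,0,0]],[255,[-0.13,0.3,0],[0,0,0]],[255,[-0.13,0.6,0],[0,0,0]],[255,[-0.13,0.8,0],[0,0,0]],[255,[-0.13,1.0,0],[0,0,0]],[255,[-0.13,1.2,0],[0,0,0]],[255,[-0.13,1.2,0],[0,0,0]]]}}

```text
time_s: 7.7
position: [0.5851, -0.033, 0.2601]
eef_rot: [0.695, -0.695, 0.129, -0.129]
ft_force: [1.1, -0.6, -1.2]
finger_gap: 0.0441
```

```bash
python3 look.py w5 pulley
python3 - <<'E'
from h import *
im=cv2.imread('pics/w5.png')[180:330,170:340];cv2.imwrite('pics/w5c.png',cv2.resize(im,None,fx=4,fy=4))
E
```

```text
tcp [ 0.5851 -0.033   0.2601] t 7.7 gap 0.04413406078013103 F [ 1.07 -0.6  -1.22]
pulley 0.7 [208.3, 193.6, 302.9, 307.3] zmax [0.0835 0.1074 0.1106]
  top circ 3868 ((585.6527709960938, -32.28763198852539), 22.21630859375) bbox centre [ 0.5849 -0.0322  0.1094]
  spot {'xy': [251.6, 237.8], 'score': 0.9}
```

View pics/w5c.png

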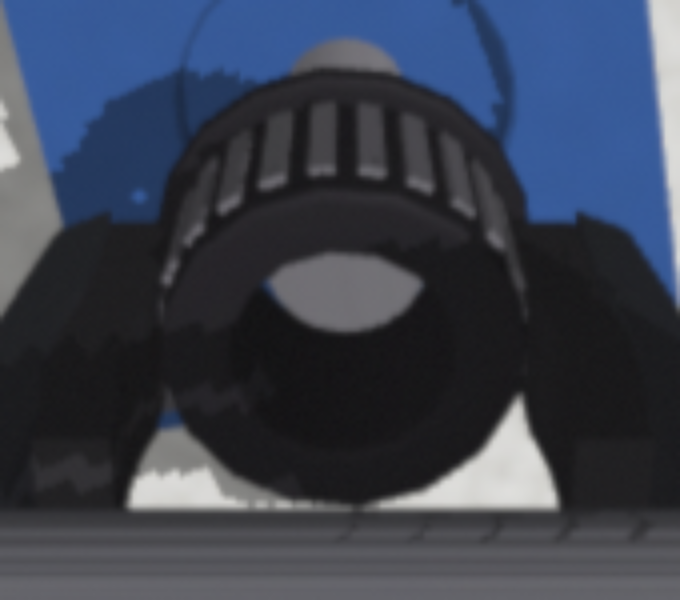

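No contact force and the pulley's underside is already below the stub's end, so it is threaded. Lowering.

Request:
{"api": "play_rows", "payload": {"deltas": [[255,[0,1,0],[0,0,0]],[255,[0,2,0],[0,0,0]],[255,[0,3,0],[0,0,0]],[255,[0,4,0],[0,0,0]],[255,[0,4.6,0],[0,0,0]],[255,[0,4.6,0],[0,0,0]]]}}

```text
time_s: 8.45
position: [0.5848, -0.033, 0.2132]
eef_rot: [0.695, -0.695, 0.129, -0.129]
ft_force: [0.2, 0.7, -1.3]
finger_gap: 0.0438
```

Request:
{"api": "play_rows", "payload": {"deltas": [[255,[0,0.4,0],[0,0,0]],[255,[0,0.8,0],[0,0,0]],[255,[0,1.0,0],[0,0,0]],[255,[0,1.0,0],[0,0,0]],[0,[0,1.0,0],[0,0,0]],[0,[0,1.0,0],[0,0,0]],[0,[0,1.0,0],[0,0,0]],[0,[0,1.0,0],[0,0,0]],[0,[0,1.0,0],[0,0,0]],[0,[0,1.0,0],[0,0,0]]]}}

```text
time_s: 9.45
position: [0.5848, -0.033, 0.2032]
eef_rot: [0.695, -0.695, 0.129, -0.129]
ft_force: [-0.1, 0.2, -0.5]
finger_gap: 0.0874
```

```bash
python3 look.py w6 pulley; python3 -c "
from h import *
st=r.read_state();print(todelta(st,[st['position'][0],st['position'][1],.31]),todelta(st,[.634,.183,.31]))"
```

```text
tcp [ 0.5848 -0.033   0.2032] t 9.45 gap 0.08740178453453656 F [-0.13  0.2  -0.55]
pulley 0.69 [208.6, 195.9, 303.4, 298.8] zmax [0.0263 0.0512 0.0536]
  top circ 2963 ((584.9288330078125, -32.54031753540039), 21.962793350219727) bbox centre [ 0.5831 -0.0322  0.0524]
  spot {'xy': [254.3, 238.4], 'score': 0.62}
(array([-1.000e-02, -1.068e+01,  0.000e+00]), array([-0.0002,  0.    , -0.0013])) (array([ -3.17, -10.67,  21.93]), array([-0.0002,  0.    , -0.0013]))
```

View pics/w6.png

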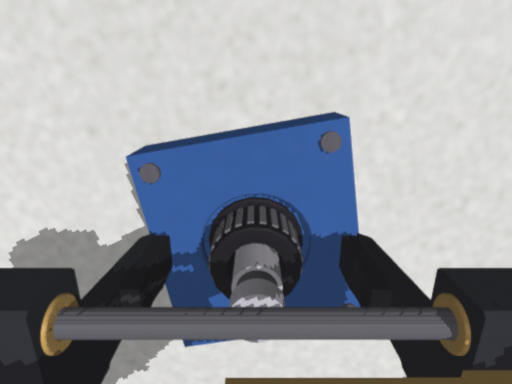

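The pulley is home: its top is at 53.6 mm (expected 54) and the fingers are open. Next, the spacer.

Request:
{"api": "play_rows", "payload": {"deltas": [[0,[0,-4,0],[0,0,0]],[0,[0,-8,0],[0,0,0]],[0,[0,-10.7,0],[0,0,0]],[0,[-1,-10.7,5],[0,0,0]],[0,[-1.5,-10.7,10],[0,0,0]],[0,[-2.5,-10.7,15],[0,0,0]],[0,[-3,-10.7,19],[0,0,0]],[0,[-3.2,-10.7,22],[0,0,0]],[0,[-3.2,-10.7,22],[0,0,0]],[0,[-3.2,-10.7,22],[0,0,0]],[0,[-3.2,-10.7,22],[0,0,0]]]}}

```text
time_s: 10.7
position: [0.634, 0.1819, 0.3101]
eef_rot: [-0.695, 0.696, -0.13, 0.129]
ft_force: [0.0, -0.8, 0.3]
finger_gap: 0.0882
```

```bash
python3 look.py w7 spacer;python3 -c "
from h import *
st=r.read_state();print(todelta(st,[.634,.183,.170]))"
```

```text
tcp [0.634  0.1819 0.3101] t 10.7 gap 0.08819487713659861 F [ 0.02 -0.77  0.29]
spacer 0.72 [237.1, 152.5, 278.1, 198.8] zmax [-0.0003  0.0125  0.0139]
  top circ 816 ((634.9810180664062, 182.6136932373047), 19.934978485107422) bbox centre [0.6346 0.1825 0.0126]
  spot {'xy': [257.4, 174.0], 'score': 0.69}
(array([-0.03, 14.04,  0.09]), array([ 0.0005, -0.    , -0.0011]))
```

View pics/w7.png

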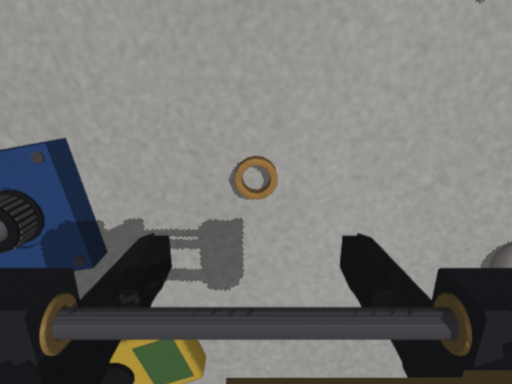

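The spacer is at (257,177), centred between the fingers.

Request:
{"api": "play_rows", "payload": {"deltas": [[0,[0,5,0.1],[0,0,0]],[0,[0,10,0.1],[0,0,0]],[0,[0,12.5,0.1],[0,0,0]],[0,[0,13.7,0.1],[0,0,0]],[0,[0,14.05,0.1],[0,0,0]],[0,[0,14.05,0.1],[0,0,0]],[255,[0,14.05,0.1],[0,0,0]],[255,[0,14.05,0.1],[0,0,0]],[255,[0,14.05,0.1],[0,0,0]],[255,[0,14.05,0.1],[0,0,0]],[255,[0,14.05,0.1],[0,0,0]],[255,[0,14.05,0.1],[0,0,0]],[255,[0,14.05,0.1],[0,0,0]],[255,[0,14.05,0.1],[0,0,0]],[255,[0,14.05,0.1],[0,0,0]]]}}

```text
time_s: 12.35
position: [0.6343, 0.183, 0.1699]
eef_rot: [-0.695, 0.695, -0.13, 0.129]
ft_force: [-0.8, -0.3, 1.4]
finger_gap: 0.039
```

```bash
python3 look.py w8 spacer;python3 -c "
from h import *
st=r.read_state();p=st['position'];print(p-0,todelta(st,[p[0],p[1],.31]),todelta(st,[.6605,-.06,.31]))"
```

```text
tcp [0.6343 0.183  0.1699] t 12.35 gap 0.03898440332797079 F [-0.77 -0.3   1.36]
spacer 0.88 [216.8, 213.3, 293.1, 294.9] zmax [0.0022 0.0124 0.0137]
  top circ 2639 ((635.1094360351562, 183.05540466308594), 20.060100555419922) bbox centre [0.6346 0.1833 0.0124]
  spot {'xy': [254.6, 245.5], 'score': 0.61}
[0.63427616 0.18294051 0.16992313] (array([-2.000e-02, -1.401e+01, -1.000e-02]), array([ 0.0006, -0.    , -0.0011])) (array([ 11.2 , -14.01, -21.72]), array([ 0.0006, -0.    , -0.0011]))
```

View pics/w8.png

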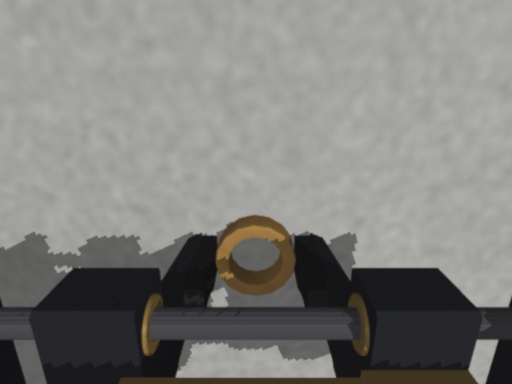

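```bash
python3 -c "
from h import *
st=r.read_state();print(todelta(st,[.585,-.033,.31]),todelta(st,[.585,-.033,.2635]))"
```

```text
(array([  3.18, -14.  , -21.93]), array([ 0.0006, -0.    , -0.0011])) (array([  3.19,  -9.35, -21.92]), array([ 0.0006, -0.    , -0.0011]))
```

Request:
{"api": "play_rows", "payload": {"deltas": [[255,[0,-4,0],[0,0,0]],[255,[0,-8,0],[0,0,0]],[255,[0.5,-12,-3],[0,0,0]],[255,[1,-14,-7],[0,0,0]],[255,[2,-14,-11.5],[0,0,0]],[255,[2.5,-14,-16],[0,0,0]],[255,[3,-14,-20],[0,0,0]],[255,[3.2,-14,-21.95],[0,0,0]],[255,[3.2,-13,-21.95],[0,0,0]],[255,[3.2,-11,-21.95],[0,0,0]],[255,[3.2,-9.5,-21.95],[0,0,0]],[255,[3.2,-9.35,-21.95],[0,0,0]],[255,[3.2,-9.35,-21.95],[0,0,0]],[255,[3.2,-9.35,-21.95],[0,0,0]]]}}

```text
time_s: 13.9
position: [0.5854, -0.0328, 0.264]
eef_rot: [-0.695, 0.695, -0.13, 0.129]
ft_force: [-0.3, 0.8, -0.4]
finger_gap: 0.0393
```

```bash
python3 look.py w9 spacer
python3 - <<'E'
from h import *
im=cv2.imread('pics/w9.png')[180:330,170:340];cv2.imwrite('pics/w9c.png',cv2.resize(im,None,fx=4,fy=4))
st=r.read_state();f=dict(np.load('/tmp/w.npz'));R=quat(st['eef_rot']).as_matrix();ex=R[:,0]
for dx in (-.003,-.0015,0,.0015):
  c=np.array([*st['position'][:2],0])+dx*ex
  print(dx,'far top',proj(f,c+.011*ex+[0,0,.086],st),'near bottom',proj(f,c-.011*ex+[0,0,.054],st), 'spacer far top/near top',proj(f,c+.02*ex+[0,0,.1076],st),proj(f,c-.02*ex+[0,0,.1076],st))
E
```

```text
tcp [ 0.5854 -0.0328  0.264 ] t 13.9 gap 0.039314018440517386 F [-0.27  0.8  -0.38]
spacer 0.89 [217.2, 214.8, 295.5, 293.1] zmax [0.0969 0.1064 0.1077]
  top circ 2601 ((586.2282104492188, -32.78728103637695), 19.98358154296875) bbox centre [ 0.5857 -0.0322  0.1065]
  spot {'xy': [255.3, 246.3], 'score': 0.55}
-0.003 far top [254.45394817 252.97011623] near bottom [254.47136602 196.55625998] spacer far top/near top [254.42958632 290.54050188] [254.35634329 217.35767772]
-0.0015 far top [254.45615544 255.3402591 ] near bottom [254.47327572 198.78345549] spacer far top/near top [254.43210854 293.06064817] [254.35931587 220.32781455]
0 far top [254.45835099 257.69782585] near bottom [254.47517645 201.00020412] spacer far top/near top [254.4346159  295.56595451] [254.36226945 223.27897148]
0.0015 far top [254.46053493 260.04291632] near bottom [254.47706829 203.20657922] spacer far top/near top [254.43710855 298.05655161] [254.36520422 226.21132986]
```

View pics/w9c.png

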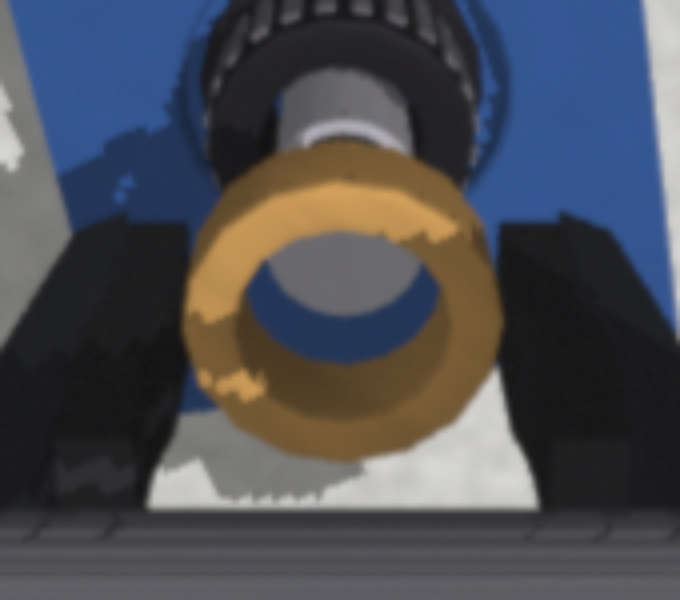

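The stub disc (345,270 in the 4x crop) sits centred in the spacer bore to about 0.4 mm. Lowering.

Request:
{"api": "play_rows", "payload": {"deltas": [[255,[0.03,0.4,0.02],[0,0,0]],[255,[0.03,0.7,0.02],[0,0,0]],[255,[0.03,0.9,0.02],[0,0,0]],[255,[0.03,1.1,0.02],[0,0,0]],[255,[0.03,1.3,0.02],[0,0,0]],[255,[0.03,1.3,0.02],[0,0,0]]]}}

```text
time_s: 14.65
position: [0.5856, -0.0331, 0.2509]
eef_rot: [-0.695, 0.695, -0.13, 0.13]
ft_force: [-0.4, 0.3, -0.8]
finger_gap: 0.0396
```

```bash
python3 look.py w10 spacer
```

```text
tcp [ 0.5856 -0.0331  0.2509] t 14.65 gap 0.03964099893743146 F [-0.38  0.33 -0.79]
  spot {'xy': [258.0, 246.6], 'score': 0.61}
```

Request:
{"api": "play_rows", "payload": {"deltas": [[255,[0,0.8,0],[0,0,0]],[255,[0,1.6,0],[0,0,0]],[255,[0,2.2,0],[0,0,0]],[255,[0,2.5,0],[0,0,0]],[255,[0,2.65,0],[0,0,0]],[255,[0,2.65,0],[0,0,0]],[255,[0,2.65,0],[0,0,0]]]}}

```text
time_s: 15.5
position: [0.5859, -0.0331, 0.2249]
eef_rot: [-0.695, 0.695, -0.13, 0.13]
ft_force: [0.6, 0.0, -1.0]
finger_gap: 0.0395
```

Release.

Request:
{"api": "play_rows", "payload": {"deltas": [[255,[0,0.07,0],[0,0,0]],[0,[0,0.07,0],[0,0,0]],[0,[0,0.07,0],[0,0,0]],[0,[0,0.07,0],[0,0,0]],[0,[0,0.07,0],[0,0,0]],[0,[0,0.07,0],[0,0,0]],[0,[0,0.07,0],[0,0,0]]]}}

```text
time_s: 16.2
position: [0.5859, -0.0331, 0.2242]
eef_rot: [-0.695, 0.695, -0.13, 0.13]
ft_force: [1.0, -0.5, -0.3]
finger_gap: 0.0854
```

```bash
python3 look.py w11 spacer; python3 -c "
from h import *
st=r.read_state();p=st['position'];print(todelta(st,[p[0],p[1],.34]),todelta(st,[.548,-.295,.34],np.radians(65)))"
```

```text
tcp [ 0.5859 -0.0331  0.2242] t 16.2 gap 0.0854273583925895 F [ 1.02 -0.47 -0.26]
spacer 0.91 [216.6, 214.7, 295.7, 285.8] zmax [0.0569 0.0665 0.0677]
  top circ 1896 ((586.9259643554688, -32.95871353149414), 19.856998443603516) bbox centre [ 0.5847 -0.0327  0.0664]
  spot {'xy': [257.1, 245.7], 'score': 0.9}
(array([ 1.000e-02, -1.158e+01, -0.000e+00]), array([0.    , 0.    , 0.0004])) (array([  5.92, -11.58, -25.79]), array([-0.    ,  0.0672,  0.0004]))
```

View pics/w11.png

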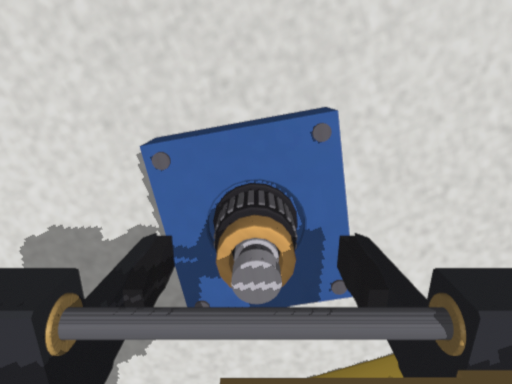

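The spacer lies flat with its top at 67.7 mm (expected 68), fingers open. On to the pliers.

Request:
{"api": "play_rows", "payload": {"deltas": [[0,[0,-4,0],[0,0,0]],[0,[0,-8,0],[0,0,0]],[0,[0.5,-11.6,-2],[0,0,0]],[0,[2,-11.6,-7],[0,0.02,0]],[0,[3,-11.6,-12],[0,0.04,0]],[0,[4,-11.6,-17],[0,0.067,0]],[0,[5,-11.6,-22],[0,0.067,0]],[0,[5.9,-11.6,-25.8],[0,0.067,0]],[0,[5.9,-11.6,-25.8],[0,0.067,0]],[0,[5.9,-11.6,-25.8],[0,0.067,0]],[0,[5.9,-11.6,-25.8],[0,0.067,0]],[0,[5.9,-11.6,-25.8],[0,0.067,0]]]}}

```text
time_s: 17.55
position: [0.5484, -0.2932, 0.3401]
eef_rot: [0.691, -0.69, 0.152, -0.152]
ft_force: [0.7, -0.1, -0.4]
finger_gap: 0.0885
```

```bash
python3 look.py w12 pliers stand
python3 - <<'E'
from h import *
st=r.read_state();f=dict(np.load('/tmp/w.npz'));P=cloud(f,st)
R=quat(st['eef_rot']).as_matrix();print('jaw',np.degrees(np.arctan2(R[1,2],R[0,2])))
im=f['image'].astype(int);q=P.reshape(-1,3);c=im.reshape(-1,3)
near=np.hypot(q[:,0]-.55,q[:,1]+.293)<.08
red=(c[:,0]>1.8*c[:,1])&(c[:,0]>60)&near&(q[:,2]>.085)
h=q[red];print('red',len(h),h.mean(0),cv2.minAreaRect((h[:,:2]*1000).astype(np.float32)))
t=h[h[:,2]>.135];print('red top',len(t),t.mean(0),cv2.minAreaRect((t[:,:2]*1000).astype(np.float32)))
b=q[near&(abs(q[:,2]-.083)<.005)&~red];print('bar/post',len(b),b.mean(0),cv2.minAreaRect((b[:,:2]*1000).astype(np.float32)))
E
```

```text
tcp [ 0.5484 -0.2932  0.3401] t 17.55 gap 0.08845210238645042 F [ 0.7  -0.1  -0.39]
pliers 0.89 [203.1, 157.6, 293.9, 248.8] zmax [0.0784 0.0976 0.1383]
  top circ 744 ((548.3252563476562, -297.0476989746094), 28.90399169921875) bbox centre [ 0.5483 -0.2969  0.1372]
  spot {'xy': [248.3, 175.7], 'score': 0.97}
stand 0.82 [217.2, 131.3, 281.2, 246.5] zmax [0.0058 0.0076 0.0841]
  top circ 448 ((555.2171020507812, -299.90484619140625), 38.035919189453125) bbox centre [ 0.5549 -0.2995  0.0827]
  spot {'xy': [251.8, 166.9], 'score': 0.92}
jaw 65.07051092294265
red 1737 [ 0.5450261  -0.2980455   0.12425812] ((547.5277099609375, -298.4020690917969), (56.3751220703125, 15.76182746887207), 65.65206146240234)
red top 693 [ 0.54691521 -0.29871056  0.13785589] ((548.0025024414062, -298.55340576171875), (56.27327346801758, 15.778400421142578), 64.61166381835938)
bar/post 1826 [ 0.55216471 -0.30036447  0.08412933] ((555.4342041015625, -302.05133056640625), (24.66617202758789, 73.97901916503906), 64.17106628417969)
```

View pics/w12.png

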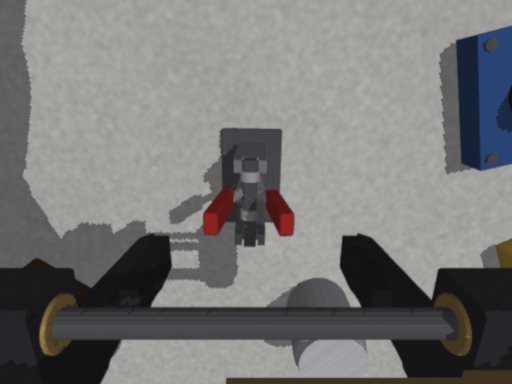

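The red handles are at (218,212) and (279,212), with the crossbar running vertically at column 250. The pliers' x axis matches the tool's x, and the jaw is aligned to within 0.5°.

```bash
python3 -c "
from h import *
st=r.read_state();p=st['position'];print(todelta(st,[.5478,-.2983,.267],np.radians(64.8)))"
```

```text
(array([ 0.14,  7.33, -0.37]), array([-0.0002,  0.0047,  0.0005]))
```

Request:
{"api": "play_rows", "payload": {"deltas": [[0,[0.14,1,-0.4],[0,0.005,0]],[0,[0.14,3,-0.4],[0,0.005,0]],[0,[0.14,5.5,-0.4],[0,0.005,0]],[0,[0.14,7,-0.4],[0,0.005,0]],[0,[0.14,7.3,-0.4],[0,0.005,0]],[0,[0.14,7.3,-0.4],[0,0.005,0]],[0,[0.14,7.3,-0.4],[0,0.005,0]]]}}

```text
time_s: 18.5
position: [0.548, -0.2989, 0.2682]
eef_rot: [-0.69, 0.69, -0.154, 0.155]
ft_force: [0.0, 0.4, -0.0]
finger_gap: 0.0879
```

```bash
python3 look.py w13 pliers
python3 - <<'E'
from h import *
st=r.read_state();f=dict(np.load('/tmp/w.npz'));P=cloud(f,st)
R=quat(st['eef_rot']).as_matrix();q=(P-st['position'])@R
c=f['image'].astype(int);red=(c[...,0]>1.8*c[...,1])&(c[...,0]>60)&(abs(P[...,2]-.139)<.006)
h=q[red];print('red top in tool frame',len(h),np.percentile(h,[1,50,99],axis=0).round(4))
E
```

```text
tcp [ 0.548  -0.2989  0.2682] t 18.5 gap 0.08791010796519266 F [ 0.05  0.36 -0.05]
pliers 0.76 [187.3, 183.2, 328.8, 311.3] zmax [0.0728 0.1044 0.1382]
  top circ 1591 ((548.4828491210938, -297.0293884277344), 29.116304397583008) bbox centre [ 0.5475 -0.2968  0.1371]
  spot {'xy': [255.0, 197.8], 'score': 0.94}
red top in tool frame 1672 [[-0.0087  0.1289 -0.0262]
 [-0.0029  0.1305  0.0199]
 [ 0.0054  0.1351  0.0293]]
```

View pics/w13.png

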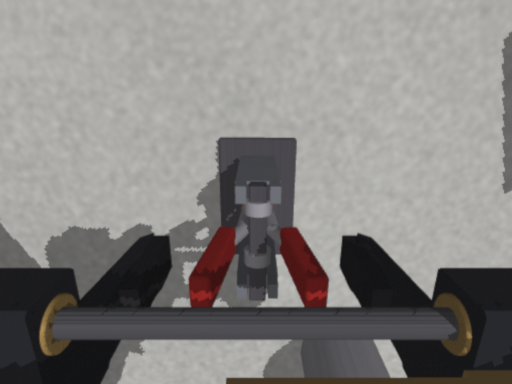

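Request:
{"api": "play_rows", "payload": {"deltas": [[0,[-0.05,0.1,0.1],[0,0,0]],[0,[-0.05,0.1,0.1],[0,0,0]],[255,[-0.05,0.1,0.1],[0,0,0]],[255,[-0.05,0.1,0.1],[0,0,0]],[255,[-0.05,0.1,0.1],[0,0,0]],[255,[-0.05,0.1,0.1],[0,0,0]],[255,[-0.05,0.1,0.1],[0,0,0]],[255,[-0.05,0.1,0.1],[0,0,0]],[255,[-0.05,0.1,0.1],[0,0,0]],[255,[-0.05,0.1,0.1],[0,0,0]],[255,[-0.05,0.1,0.1],[0,0,0]],[255,[-0.05,0.1,0.1],[0,0,0]]], "grip_force": 35}}

```text
time_s: 19.85
position: [0.5483, -0.298, 0.2701]
eef_rot: [-0.69, 0.69, -0.153, 0.156]
ft_force: [-6.4, 3.7, 21.8]
finger_gap: 0.0392
```

```bash
python3 look.py w14 pliers
python3 - <<'E'
from h import *
st=r.read_state();print(st['position'],st['ft_force'],st['ft_torque'])
E
```

```text
tcp [ 0.5483 -0.298   0.2701] t 19.85 gap 0.039219016978759895 F [-6.4   3.75 21.79]
pliers 0.71 [205.2, 180.6, 307.4, 309.8] zmax [0.0654 0.1015 0.1411]
  top circ 1506 ((548.305908203125, -297.3365173339844), 20.558971405029297) bbox centre [ 0.5472 -0.2967  0.1399]
[ 0.54828668 -0.29798835  0.27014367] [-6.03778803  3.8978648  21.8832471 ] [ 0.82936381  1.42414758 -0.01712852]
```

View pics/w14.png

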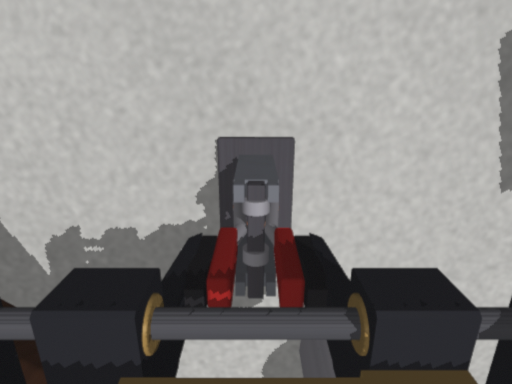

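The handles are parallel at the stop (opening 39 mm). The 22 N upward load comes from the tapered handles in the stand. I'll lift straight up and check that they hang upright.

Request:
{"api": "play_rows", "payload": {"deltas": [[255,[0,-1,0],[0,0,0]],[255,[0,-2,0],[0,0,0]],[255,[0,-3,0],[0,0,0]],[255,[0,-4.5,0],[0,0,0]],[255,[0,-6,0],[0,0,0]],[255,[0,-8,0],[0,0,0]],[255,[0,-9.5,0],[0,0,0]],[255,[0,-10.5,0],[0,0,0]],[255,[0,-10.5,0],[0,0,0]],[255,[0,-10.5,0],[0,0,0]]]}}

```text
time_s: 21.0
position: [0.5478, -0.2978, 0.3748]
eef_rot: [0.69, -0.69, 0.153, -0.156]
ft_force: [-0.4, -0.6, -2.7]
finger_gap: 0.0393
```

```bash
python3 look.py w15 pliers
python3 - <<'E'
from h import *
st=r.read_state();print(st['ft_force'],st['ft_torque'])
R=quat(st['eef_rot']).as_matrix();print(R.round(4))
for n in ['side','scene']:
    f=r.grab_frame(n);np.savez(f'/tmp/{n}15.npz',**f);save(f,n+'15.png')
    o=r.search_frame('pliers',n);print(n,[(k['box'],k['score']) for k in o[:2]])
    u,v=proj(f,np.array([.548,-.298,.16]));u,v=int(u),int(v);a=f['image'][max(0,v-45):v+45,u-60:u+60,::-1];cv2.imwrite(f'pics/{n}15c.png',cv2.resize(a,None,fx=5,fy=5,interpolation=cv2.INTER_CUBIC))
E
```

```text
tcp [ 0.5478 -0.2978  0.3748] t 21.0 gap 0.03926886884343187 F [-0.45 -0.56 -2.66]
pliers 0.61 [205.3, 181.3, 305.4, 306.9] zmax [0.1628 0.2037 0.2456]
  top circ 1503 ((547.8231201171875, -297.0682373046875), 20.590423583984375) bbox centre [ 0.5468 -0.2967  0.2444]
  spot {'xy': [252.9, 193.4], 'score': 0.92}
[-0.31251001  1.03138352 -1.65968002] [-0.04650094 -0.01673721  0.04505642]
[[ 9.046e-01  1.800e-03  4.263e-01]
 [-4.263e-01 -1.000e-04  9.046e-01]
 [ 1.700e-03 -1.000e+00  7.000e-04]]
side [([257.0, 62.6, 283.3, 98.1], 0.86)]
scene [([157.1, 121.9, 172.3, 132.2], 0.63)]
```

View pics/w15.png

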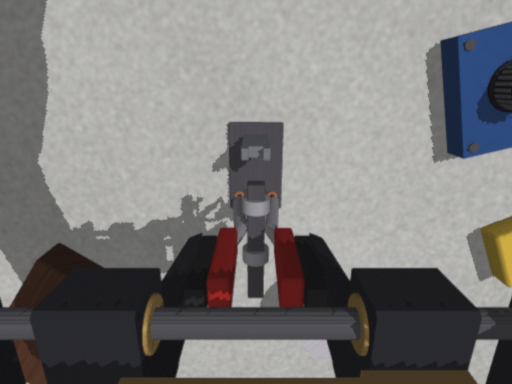

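View pics/side15c.png

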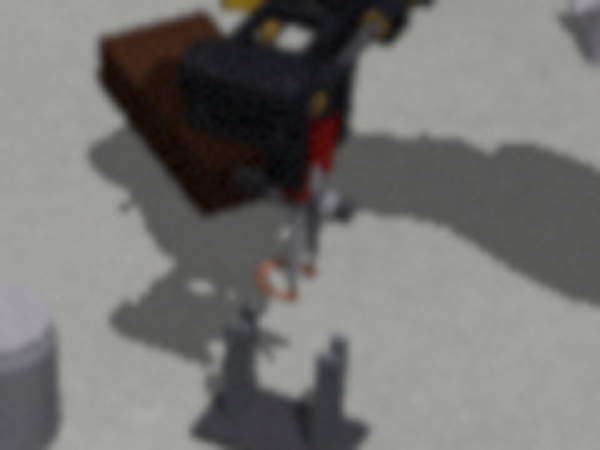

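View pics/scene15c.png

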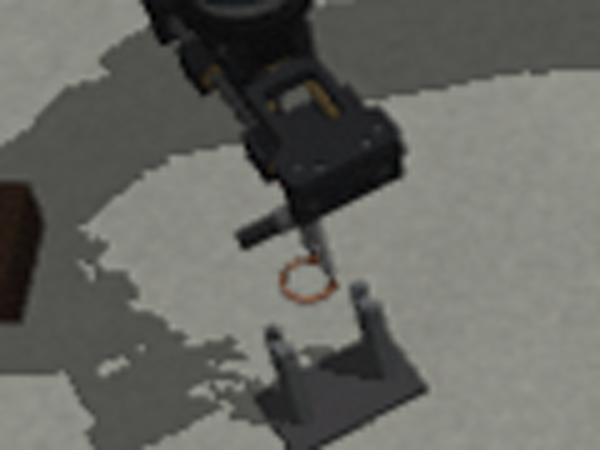

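The pliers are lifted with the ring spread. The ring shows as a copper circle at about (305,280) in the scene crop, and its C ends at (239,194) and (272,194) in the wrist view. Next I'll measure their pitch and roll from the crossbar.

```bash
cat > tilt.py <<'E'
from h import *
def tilt(f,st,v=1):
    P=cloud(f,st);R=quat(st['eef_rot']).as_matrix();q=(P-st['position'])@R
    c=f['image'].astype(int)
    m=np.zeros(c.shape[:2],bool);m[180:300,246:268]=1
    m&=(f['z_map']>0)&(q[...,1]>.175)&(q[...,1]<.20)&(abs(q[...,2])<.006)
    b=q[m];
    # height & along x
    k=np.polyfit(b[:,0],b[:,1],1);kz=np.polyfit(b[:,0],b[:,2],1)
    print('bar n',len(b),'x range',np.percentile(b[:,0],[1,99]).round(4),'y(top,depth)',np.polyval(k,0).round(4),'pitch slope',k[0].round(4),'yaw slope',kz[0].round(4),'z mid',np.median(b[:,2]).round(4))
    # copper
    hsv=cv2.cvtColor(f['image'],cv2.COLOR_RGB2HSV)
    m2=(hsv[...,0]<20)&(hsv[...,1]>110)&(q[...,1]>.22)&(q[...,1]<.27)&(np.abs(q[...,2])<.03)&(q[...,0]<.05)
    e=q[m2];
    if len(e):
        for s in (-1,1):
            t=e[np.sign(e[:,2])==s]
            if len(t):print('copper',s,len(t),np.median(t,0).round(4))
    hd=(c[...,0]>1.8*c[...,1])&(c[...,0]>60)&(abs(q[...,1]-.1295)<.004)
    h=q[hd];
    if len(h):print('handle top',np.percentile(h,[1,50,99],axis=0).round(4))
if __name__=='__main__':
    import sys
    st=r.read_state();f=dict(np.load('/tmp/w.npz'));tilt(f,st)
E
python3 tilt.py
```

```text
bar n 2109 x range [-0.0293  0.0439] y(top,depth) 0.1861 pitch slope -0.0012 yaw slope -0.0007 z mid 0.0004
copper -1 33 [-0.0027  0.2497 -0.0117]
copper 1 32 [-0.0028  0.2495  0.0137]
handle top [[-0.0084  0.1282 -0.019 ]
 [-0.0028  0.1297 -0.0095]
 [ 0.005   0.1332  0.0195]]
```

```bash
python3 -c "
from h import *
st=r.read_state();p=st['position'];print(p,todelta(st,[.5767,-.0289,.375]),todelta(st,[.5767,-.0289,.355]))"
```

```text
[ 0.54782567 -0.29784539  0.37464459] (array([-8.85, -0.04, 25.56]), array([-0.0007, -0.    ,  0.0027])) (array([-8.86,  1.96, 25.56]), array([-0.0007, -0.    ,  0.0027]))
```

Request:
{"api": "play_rows", "payload": {"deltas": [[255,[-0.5,0,1.5],[0,0,0]],[255,[-1.5,0,4.5],[0,0,0]],[255,[-2.9,0,8.5],[0,0,0.001]],[255,[-4.3,0,12.5],[0,0,0.002]],[255,[-5.7,0,16.5],[0,0,0.003]],[255,[-7,0,20.5],[0,0,0.003]],[255,[-8.2,0,23.7],[0,0,0.003]],[255,[-8.7,0,25.1],[0,0,0.003]],[255,[-8.85,0,25.55],[0,0,0.003]],[255,[-8.85,0,25.55],[0,0,0.003]],[255,[-8.85,0,25.55],[0,0,0.003]],[255,[-8.85,0,25.55],[0,0,0.003]]]}}

```text
time_s: 22.55
position: [0.5766, -0.031, 0.3746]
eef_rot: [-0.69, 0.69, -0.155, 0.155]
ft_force: [-0.6, -0.5, -1.8]
finger_gap: 0.0394
```

```bash
python3 look.py w16; python3 tilt.py
python3 - <<'E'
from h import *
st=r.read_state();print(todelta(st,[.5767,-.0289,.355]))
im=cv2.imread('pics/w16.png')[150:330,170:340];cv2.imwrite('pics/w16c.png',cv2.resize(im,None,fx=3.3,fy=3.3,interpolation=cv2.INTER_CUBIC))
for n in ['side','scene']:
    f=r.grab_frame(n);np.savez(f'/tmp/{n}16.npz',**f)
    u,v=proj(f,np.array([.586,-.033,.1]));u,v=int(u),int(v);a=f['image'][v-45:v+45,u-60:u+60,::-1];cv2.imwrite(f'pics/{n}16c.png',cv2.resize(a,None,fx=6,fy=6,interpolation=cv2.INTER_CUBIC))
E
```

```text
tcp [ 0.5766 -0.031   0.3746] t 22.55 gap 0.03941692796766305 F [-0.64 -0.48 -1.81]
bar n 2115 x range [-0.0293  0.0434] y(top,depth) 0.1861 pitch slope -0.0017 yaw slope -0.0004 z mid 0.0004
copper -1 37 [-0.0028  0.2498 -0.0112]
copper 1 30 [-0.0029  0.2494  0.0134]
handle top [[-0.0083  0.1283 -0.019 ]
 [-0.0029  0.1297 -0.0095]
 [ 0.0048  0.1333  0.0196]]
(array([-0.07,  1.96,  0.17]), array([-0.,  0., -0.]))
```

View pics/w16c.png

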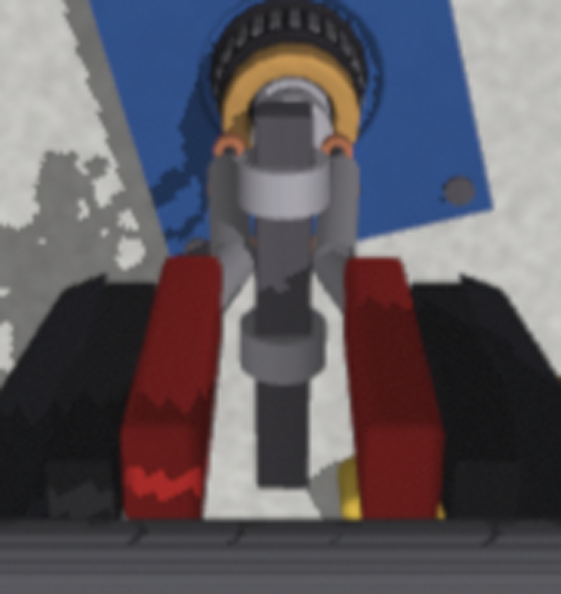

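View pics/scene16c.png

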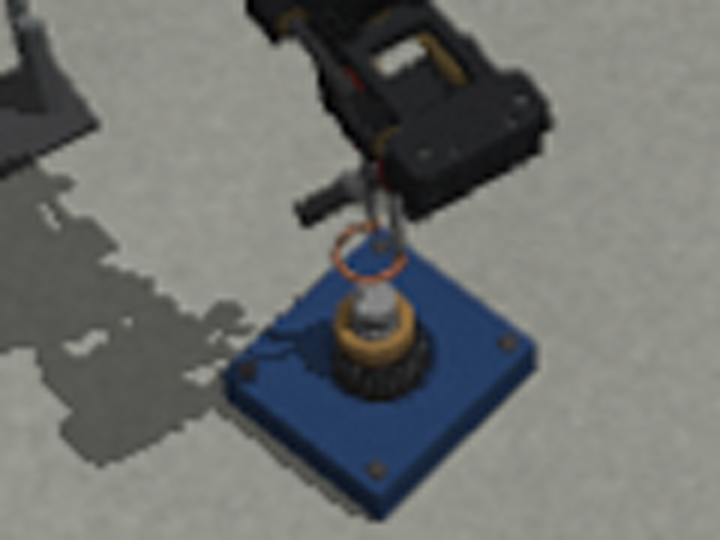

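View pics/side16c.png

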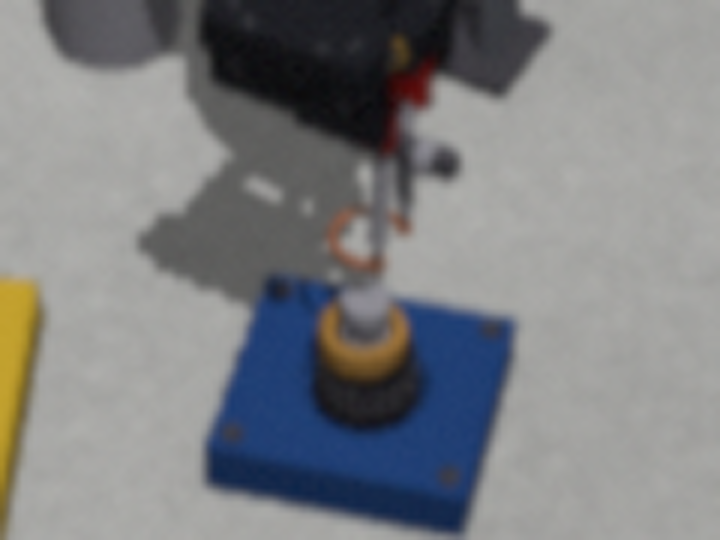

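Ring is above the stub in both fixed views, with a small lateral correction left (+1.7 mm along z, -0.7 mm along x). Applying it and coming a little lower.

Request:
{"api": "play_rows", "payload": {"deltas": [[255,[-0.07,1,0.17],[0,0,0]],[255,[-0.07,2,0.17],[0,0,0]],[255,[-0.07,2.2,0.17],[0,0,0]],[255,[-0.07,2.2,0.17],[0,0,0]],[255,[-0.07,2.2,0.17],[0,0,0]]]}}

```text
time_s: 23.2
position: [0.5768, -0.0282, 0.3525]
eef_rot: [0.69, -0.69, 0.155, -0.155]
ft_force: [-0.5, 0.6, -1.7]
finger_gap: 0.0393
```

```bash
python3 look.py w17; python3 tilt.py
python3 - <<'E'
from h import *
st=r.read_state();print(todelta(st,[.5767,-.0289,.3525]))
f=dict(np.load('/tmp/w.npz'));P=cloud(f,st);R=quat(st['eef_rot']).as_matrix()
def near(z,rr,tol):
    q=P[(abs(P[...,2]-z)<tol)&(np.hypot(P[...,0]-.586,P[...,1]+.033)<rr)];q=(q-st['position'])@R;return q
t=near(.0855,.016,.002);print('stub top tool', len(t),np.percentile(t,[1,99],axis=0).round(4))
t=near(.0675,.024,.0025);print('spacer tool', len(t),np.percentile(t,[1,99],axis=0).round(4))
im=cv2.imread('pics/w17.png')[150:330,170:340];cv2.imwrite('pics/w17c.png',cv2.resize(im,None,fx=3.3,fy=3.3,interpolation=cv2.INTER_CUBIC))
for n in ['side','scene']:
    f=r.grab_frame(n);np.savez(f'/tmp/{n}17.npz',**f);st=r.read_state()
    R=quat(st['eef_rot']).as_matrix();c=st['position']+R@np.array([.0102,.251,0])
    u,v=proj(f,np.array([.586,-.033,.1]));u,v=int(u),int(v);
    a=cv2.resize(f['image'][v-35:v+35,u-45:u+45,::-1],None,fx=8,fy=8,interpolation=cv2.INTER_CUBIC)
    cv2.imwrite(f'pics/{n}17c.png',a)
E
```

```text
tcp [ 0.5768 -0.0282  0.3525] t 23.2 gap 0.03934793516423002 F [-0.51  0.61 -1.71]
bar n 2112 x range [-0.0293  0.0434] y(top,depth) 0.1861 pitch slope 0.0002 yaw slope -0.0002 z mid 0.0004
copper -1 36 [-0.0029  0.2497 -0.0118]
copper 1 35 [-0.003   0.2492  0.014 ]
handle top [[-0.0083  0.1283 -0.019 ]
 [-0.0029  0.1297  0.0102]
 [ 0.0047  0.1333  0.0196]]
(array([ 0.01,  0.02, -0.07]), array([-0.0005, -0.    ,  0.0002]))
stub top tool 8 [[ 0.0028  0.2666 -0.0078]
 [ 0.0044  0.269   0.0094]]
spacer tool 382 [[-0.0075  0.2842 -0.0183]
 [ 0.0124  0.2877  0.0191]]
```

View pics/w17c.png

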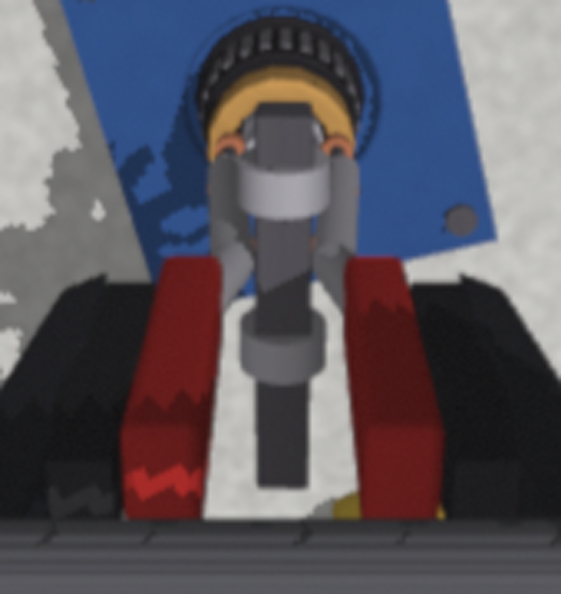

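View pics/scene17c.png

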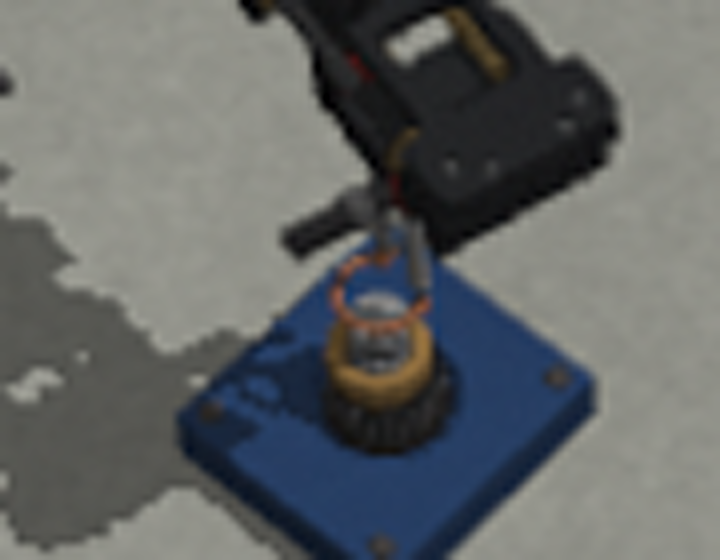

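View pics/side17c.png

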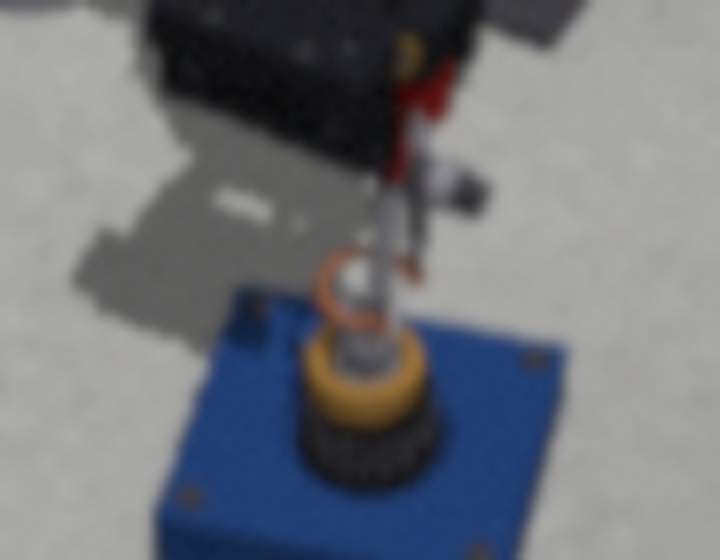

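```bash
cat > ringfit.py <<'E'
from h import *
from scipy.optimize import least_squares
def plane(f,uv,z):
    A,b=cam2w(f);d=np.c_[(uv[:,0]-f['cx'])/f['fx'],(uv[:,1]-f['cy'])/f['fy'],np.ones(len(uv))]@A.T
    return (b+d*((z-b[2])/d[:,2])[:,None])[:,:2]
def ring(f,z):
    hsv=cv2.cvtColor(f['image'],cv2.COLOR_RGB2HSV);P=cloud(f)
    u,v=proj(f,np.array([.586,-.033,z]));m=np.zeros(hsv.shape[:2],bool);m[int(v)-14:int(v)+15,int(u)-14:int(u)+15]=1
    m&=((hsv[...,0]<13)|(hsv[...,0]>175))&(hsv[...,1]>85)&(hsv[...,2]>70)
    vv,uu=np.nonzero(m);X=plane(f,np.c_[uu,vv].astype(float),z)
    s=least_squares(lambda p:np.hypot(X[:,0]-p[0],X[:,1]-p[1])-.016,[.586,-.033],loss='soft_l1',f_scale=.002)
    return s.x,len(X),np.sqrt(np.mean(s.fun**2)),m
def stub(f,z=.086):
    P=cloud(f);m=(abs(P[...,2]-z)<.006)&(np.hypot(P[...,0]-.586,P[...,1]+.03)<.02)
    vv,uu=np.nonzero(m);return plane(f,np.c_[uu,vv].astype(float),z),P[m]
if __name__=='__main__':
    st=r.read_state();R=quat(st['eef_rot']).as_matrix();c=st['position']+R@np.array([.0102,.251,0]);print('ring by tool',c.round(4))
    for n in ['scene','side']:
        f0=dict(np.load(f'/tmp/{n}0.npz'));X,Pz=stub(f0);e=cv2.minEnclosingCircle((X*1000).astype(np.float32));print(n,'stub',len(X),X.mean(0).round(4),e)
        f=dict(np.load(f'/tmp/{n}17.npz'));x,k,er,m=ring(f,c[2]);print('  ring',x.round(4),k,er.round(4),'ring-stub',(x-X.mean(0)).round(4),'in tool',((np.r_[x-X.mean(0),0])@R)[[0,2]].round(4))
E
python3 ringfit.py
```

```text
ring by tool [ 0.5862 -0.0325  0.1019]
scene stub 40 [ 0.587 -0.027] ((586.9444580078125, -27.014972686767578), 11.512798309326172)
  ring [ 0.5863 -0.0271] 25 0.0013 ring-stub [-0.0007 -0.0001] in tool [-0.0006 -0.0004]
side stub 49 [ 0.5855 -0.027 ] ((583.2442626953125, -27.86162757873535), 12.964632987976074)
  ring [ 0.5858 -0.0314] 28 0.0105 ring-stub [ 0.0003 -0.0044] in tool [ 0.0022 -0.0039]
```

The scene-camera fit puts the ring within 0.7 mm of the stub axis; the side fit was outlier-ridden (10 mm residual), so I'm ignoring it. Lowering slowly.

Request:
{"api": "play_rows", "payload": {"deltas": [[255,[0.03,0.5,-0.02],[0,0,0]],[255,[0.03,0.9,-0.02],[0,0,0]],[255,[0.03,1.2,-0.02],[0,0,0]],[255,[0.03,1.4,-0.02],[0,0,0]],[255,[0.03,1.6,-0.02],[0,0,0]],[255,[0.03,1.8,-0.02],[0,0,0]],[255,[0.03,1.8,-0.02],[0,0,0]]]}}

```text
time_s: 24.05
position: [0.577, -0.0285, 0.3346]
eef_rot: [0.69, -0.69, 0.155, -0.155]
ft_force: [0.7, 0.4, -2.5]
finger_gap: 0.0395
```

```bash
python3 look.py w18; python3 tilt.py
python3 - <<'E'
from h import *
for n in ['side','scene']:
    f=r.grab_frame(n);np.savez(f'/tmp/{n}17.npz',**f)
    u,v=proj(f,np.array([.586,-.033,.08]));u,v=int(u),int(v);
    cv2.imwrite(f'pics/{n}18c.png',cv2.resize(f['image'][v-30:v+30,u-40:u+40,::-1],None,fx=9,fy=9,interpolation=cv2.INTER_CUBIC))
E
python3 ringfit.py
```

```text
tcp [ 0.577  -0.0285  0.3346] t 24.05 gap 0.03946466410692876 F [ 0.74  0.42 -2.48]
bar n 2108 x range [-0.0293  0.0437] y(top,depth) 0.1861 pitch slope -0.0003 yaw slope -0.0002 z mid 0.0004
copper -1 148 [-0.0022  0.2676 -0.011 ]
copper 1 132 [-0.0021  0.2676  0.0119]
handle top [[-0.0084  0.1282 -0.019 ]
 [-0.0028  0.1297 -0.0095]
 [ 0.0048  0.1333  0.0196]]
ring by tool [ 0.5866 -0.0328  0.084 ]
scene stub 40 [ 0.587 -0.027] ((586.9444580078125, -27.014972686767578), 11.512798309326172)
  ring [ 0.5866 -0.0272] 28 0.0013 ring-stub [-0.0003 -0.0002] in tool [-0.0002 -0.0004]
side stub 49 [ 0.5855 -0.027 ] ((583.2442626953125, -27.86162757873535), 12.964632987976074)
  ring [ 0.5858 -0.0311] 30 0.0077 ring-stub [ 0.0003 -0.004 ] in tool [ 0.002  -0.0035]
```

View pics/scene18c.png

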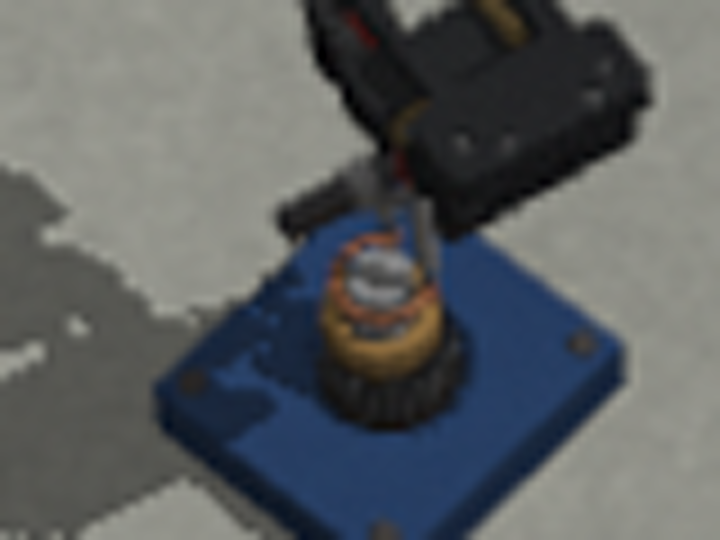

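View pics/side18c.png

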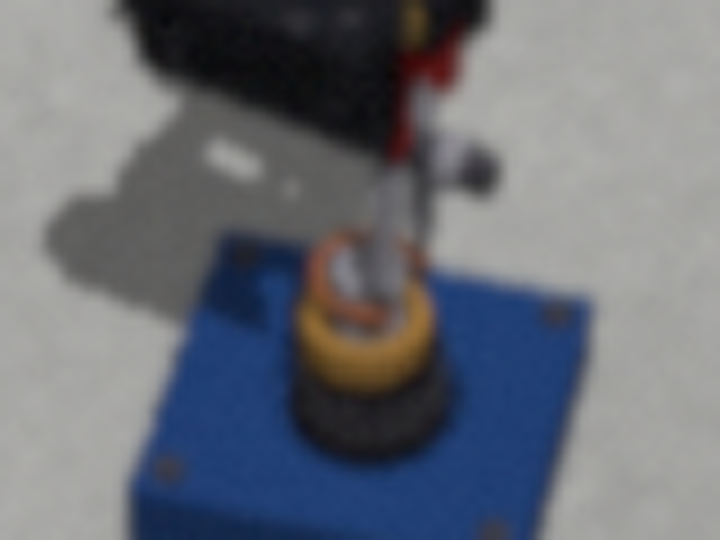

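The ring encircles the stub end in both views with no contact force. Lowering the last 11.5 mm into the groove.

Request:
{"api": "play_rows", "payload": {"deltas": [[255,[0,0.3,0],[0,0,0]],[255,[0,0.6,0],[0,0,0]],[255,[0,0.9,0],[0,0,0]],[255,[0,1.1,0],[0,0,0]],[255,[0,1.15,0],[0,0,0]],[255,[0,1.15,0],[0,0,0]],[255,[0,1.15,0],[0,0,0]],[255,[0,1.15,0],[0,0,0]]]}}

```text
time_s: 25.0
position: [0.5772, -0.0286, 0.3236]
eef_rot: [0.69, -0.69, 0.155, -0.155]
ft_force: [-0.0, -0.0, -2.1]
finger_gap: 0.0389
```

```bash
python3 look.py w19; python3 tilt.py
python3 - <<'E'
from h import *
for n in ['side','scene']:
    f=r.grab_frame(n);np.savez(f'/tmp/{n}17.npz',**f)
    u,v=proj(f,np.array([.586,-.033,.08]));u,v=int(u),int(v);
    cv2.imwrite(f'pics/{n}19c.png',cv2.resize(f['image'][v-25:v+25,u-35:u+35,::-1],None,fx=11,fy=11,interpolation=cv2.INTER_CUBIC))
st=r.read_state();print(st['ft_force'],st['ft_torque'])
E
python3 ringfit.py
```

```text
tcp [ 0.5772 -0.0286  0.3236] t 25.0 gap 0.038856058764289034 F [-0.04 -0.   -2.12]
bar n 2116 x range [-0.0293  0.0437] y(top,depth) 0.1861 pitch slope 0.0 yaw slope -0.0003 z mid 0.0004
copper -1 188 [-0.003   0.2574 -0.0112]
copper 1 140 [-0.0034  0.2572  0.0114]
handle top [[-0.0084  0.1282 -0.019 ]
 [-0.0029  0.1297 -0.0094]
 [ 0.0049  0.1333  0.0196]]
[-0.43482086  0.36853402 -1.17177945] [-0.01174623  0.01663794 -0.0010838 ]
ring by tool [ 0.5866 -0.0328  0.0726]
scene stub 40 [ 0.587 -0.027] ((586.9444580078125, -27.014972686767578), 11.512798309326172)
  ring [ 0.5865 -0.0277] 19 0.0013 ring-stub [-0.0005 -0.0007] in tool [-0.0001 -0.0008]
side stub 49 [ 0.5855 -0.027 ] ((583.2442626953125, -27.86162757873535), 12.964632987976074)
  ring [ 0.586  -0.0332] 30 0.0023 ring-stub [ 0.0005 -0.0061] in tool [ 0.0031 -0.0053]
```

View pics/scene19c.png

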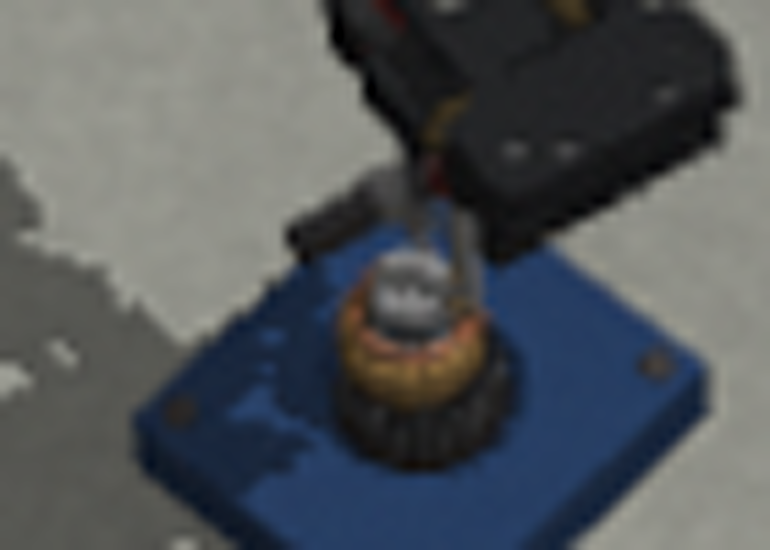

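View pics/w19.png

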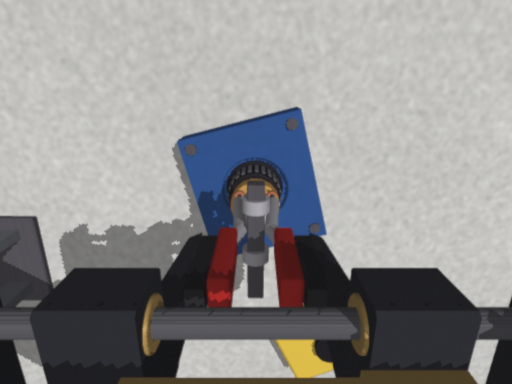

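View pics/side19c.png

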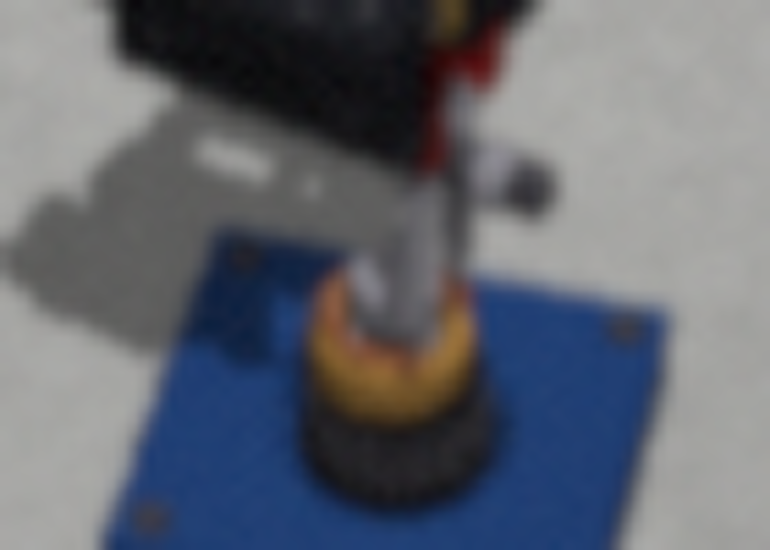

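The ring sits just above the spacer, level around the stub. The wrist force equals the pliers' hanging weight, so it isn't pressing. Handing in.

```bash
python3 -c "
from h import *
print(r.hand_in());st=r.read_state();print(st['time_s'],st['position'],st['ft_force'].round(2),st['finger_gap'])"
```

```text
the job is handed in; nothing more can be done
None
the job is handed in; nothing more can be done
```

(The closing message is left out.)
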